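# Demould the guest soaps and set them to dry

## Robot

A 6-joint arm with a two-finger parallel gripper is mounted at the origin on the work surface. World frame = base frame: x ahead of the robot, y to its left, z up, the work surface at z = 0. Lengths are in m, angles in rad, forces in N, time in s.
With the tool pointing down it reaches from about 0.2 to 0.875 m from the base axis. Payload 3.4 kg.
Tool frame: the origin (TCP) lies midway between the tips of the shut fingers; the grasp point (between the pads) lies 19 mm behind it; z points along the fingers, y is the line along which they close (so a half turn about z gives the same grasp; the last joint's range is limited). The gripper opens to 94 mm and grips with 3 to 60 N. Pads are 16 mm wide; open, the fingers measure 119 mm over their backs; the gripper's body (75 mm by 177 mm) begins 78 mm behind the grasp point.
Start: joints at [1.162, 0.276, 1.505, -0, 1.361, -0.121], TCP at [0.163, 0.551, 0.205] pointing down, gripper open.
Joint ranges: [-2.89, 2.89], [-0.75, 2.08], [0.22, 2.7], [-1.18, 4.32], [0.11, 2.71], [-2.7, 2.7]. Speed limits (rad/s): [2.57, 2.57, 3.14, 3.14, 3.14, 3.14].

## Interface

Orientations are given as [roll, pitch, yaw] about the fixed x, y, z axes, in that order (R = Rz(yaw) Ry(pitch) Rx(roll)).
In Python, from workcell import env, vision gives the robot as it stands. The module is installed in compiled form; this text tells all that it offers.
- The arm moves only by the shell command python3 -m crank 'ROWS' [OPENING] [FORCE]. ROWS is JSON, a list of rows, each an object with "delta_pos": the shift along the world's x, y, z in units of 25 mm (1.0 is 25 mm), a list of three; "turn": the turn about the world's z in rad. In form: [{"delta_pos": [x, y, z], "turn": turn}, ...]. A call has 1 to 5 rows; each row is the pose to reach, as a shift and turn from the pose commanded when the call began; what a row does not reach only later rows make up. A row lasts 1/12 s, in which the tool goes at most 41.7 mm and 7.16 degrees, less where a joint would pass 70% of its speed; a pose out of reach is approached as far as the arm can. A call with a gripper value outside its range is refused whole. OPENING is the finger opening in mm, from 0 to 94, set as the call begins (- or left out, the last holds). The fingers move at their own pace and stop on an object; FORCE is the grip in N (left out, the last holds). Time passes only in rows, so rows that repeat a pose let the fingers close. It gives the time, the measured TCP pose, the force, the opening and the grip force at its end, in the units of the state.
- env.read_state(): the state, without advancing time (a new reading comes with each control period).
- vision.capture(name): name is "scene" or "top"; returns a dict with "image" (420x560x3 uint8, blue, green, red), "vertical_fov" (degrees; the focal length in pixels is half the picture's height over the tangent of half this angle, whatever the lens; pixels are square), "cx", "cy" (the principal point, pixels), "D" ([k1, k2, p1, p2, k3] as OpenCV has them; the pictures are not rectified), "origin" and "attitude" of the camera in the world. Camera axes: x right, y up, looking along -z (the intrinsics and any distortion apply to the point x, -y, -z); pixel columns grow to the right and rows downward; lengths in m; the calibration is good to about 2 mm. A picture is of the moment at which its call begins. There is no depth.
- env.hand_in(): hands the job in; it is judged then, once.
The state is a dict: "time": time; "joint_positions": joint angles; "joint_vel": joint speeds; "effort": joint torques, N m; "tcp_pos": TCP position; "tool_rot": TCP orientation; "contact_force": force on the tool from outside, world axes, zero at the start; "moment": the same for the moment, N m; "finger_gap": finger opening in m; "grasp_force": force on a finger pad.
Only numpy, scipy, OpenCV 4.12 (cv2) and the standard library are available. Lean on these libraries where they do the work, as an engineer would, in place of code of your own. Each camera call takes 0.05 s, during which the arm holds its last target. There are 200 camera calls.

## Task

Lift the lavender hood off the soap mould and set it down on the black mat, then move every soap from the mould into the pocket of its own shape in the wooden tray, sitting fully down. The soaps are soft: never let the fingers bear on a soap with more than 60 N in all (both fingers added up). With all soaps in the tray, put the hood squarely back on the empty mould, then press the green button fully down to start the drying fan, and leave the toothbrush cup, the lotion bottle and the long-handled brush where they are.

Things in the scene. Friction and masses are not known exactly. Their poses are not given: they have to be found in the camera images.
- mould: Grey soap mould, fixed: a block 204 x 184 x 26 mm high, origin under its centre, x along its long side, z up. Four open cavities 14 mm deep, 2.5 mm wider than the soaps all round, centred (x, y mm): bars (-38, -44) and (40, 44), long side along x; square (46, -44); round (-45, 44). Soaps stand 37 mm or more apart across y: grip them across y.
- tray: Brown wooden drying tray, loose, 0.9 kg: a block 204 x 184 mm and 20 mm high, origin under its centre, x along its long side, z up. Four pockets 12 mm deep, again 2.5 mm wider than the soaps on every side.
- pocket_bar0 (a point): Where the middle of a bar soap lies when it sits in the tray's first bar pocket (89 x 45 mm): tray frame (-40, -44, 28) mm. Axes as the tray's; the pocket's long side is along x.
- pocket_bar1 (a point): The same for the second bar pocket (89 x 45 mm): tray frame (38, 44, 28) mm. Either bar soap may go in either bar pocket.
- pocket_round (a point): The same for the round pocket (67 mm across): tray frame (45, -44, 28) mm.
- pocket_square (a point): The same for the square pocket (55 x 55 mm, sides along the tray's): tray frame (-46, 44, 28) mm.
- mat: Thin black rubber mat fixed to the counter, 204 x 184 x 4 mm, origin under its centre, x along its long side.
- hood: Lavender hood, an upside-down box 192 x 172 x 38 mm high, 3 mm walls, 0.2 to 0.45 kg. On top a white bar grip 70 mm long (x), 16 mm wide (y), 30 mm high; its top is 68 mm above the hood's rim. Origin at the centre of the lower rim, x along its long side. At the start it stands on top of the mould (rim 26 mm above the counter) over the soaps.
- bar_cream: Cream bar soap 84 x 40 x 40 mm, long side along its x, origin at its middle, 0.09 to 0.18 kg; soft, so grip it lightly. In the mould it stands 26 mm proud of the mould's top, in the tray 28 mm proud of the tray's top. May be absent.
- bar_plum: Dark plum bar soap, same size and shape as the cream one. May be absent.
- soap_round: Round peach soap, 62 mm across and 40 mm high, axis along its z, origin at its middle. May be absent.
- soap_square: Square sage-green soap 50 x 50 mm and 40 mm high (z), origin at its middle. May be absent.
- fan_button (a joint): Green spring push button (32 mm across) that starts the drying fan; it moves straight down 6 mm. Reads 0 up and 0.006 (m) fully down; fully down takes about 5 N.
- fan_button_top (a point): Centre of the top face of the green button.
- brush_cup: Lavender cup with two toothbrushes, 66 mm across, origin under its centre; a bystander, leave it alone.
- lotion: Amber bottle, 60 mm across, 110 mm high, origin under its centre; a bystander, leave it alone.
- nail_brush: Brush with a long handle, lying on the counter; a bystander, leave it alone.
Mind the look-alikes: they are no part of the job. Leave any turquoise or yellow look-alike of the part that bears fan_button alone.

How it is judged:
By the outcome, as a careful person would: the job done as asked, in the order asked, and still so for the second after the job is handed in, with the robot touching nothing.
Of bar_cream, bar_plum, soap_round, soap_square only 3 to 4 are there at a start; the rules pass over those that are not, and their reading is None.
At some moment in a run one of hood, tray may be knocked a few centimetres aside while the robot is not near it.
Once in a run the grip may slacken for a moment while it holds something.
It also fails if it takes over 210 s, if anything falls off the work surface, if the arm or the gripper's body presses on something with over 40 N, if the wrist force passes 120 N, or if a joint passes its speed limit or range.

## Working session

There is one attempt and no reset: what is moved stays moved. The work goes in short steps, Python scripts to look and compute and a shell command to move; the robot and the scene stay as the last step left them, time stands still between calls to the robot, and variables do not carry over. Pictures are saved under pics/ and viewed, at most 14 in all, crops included, and the job is handed in when it is done.

```bash
mkdir -p pics
cat > h.py <<'E'
import numpy as np, cv2
from workcell import env, vision
from scipy.spatial.transform import Rotation as R
def cap(n,save=None):
    c=vision.capture(n)
    if save: cv2.imwrite('pics/'+save,c['image'])
    return c
def KD(c):
    f=c['image'].shape[0]/2/np.tan(np.radians(c['vertical_fov'])/2)
    return np.array([[f,0,c['cx']],[0,f,c['cy']],[0,0,1]]),np.array(c['D'],float)
def rot(c):
    a=np.array(c['attitude'],float)
    if a.shape==(3,3): return a
    return R.from_euler('xyz',a).as_matrix() if a.size==3 else None
def px2w(c,pts,z):
    K,D=KD(c);p=cv2.undistortPoints(np.array(pts,float).reshape(-1,1,2),K,D).reshape(-1,2)
    d=np.c_[p[:,0],-p[:,1],-np.ones(len(p))]@rot(c).T
    o=np.array(c['origin']);z=np.broadcast_to(z,len(p))
    return o+d*((z-o[2])/d[:,2])[:,None]
def w2px(c,P):
    K,D=KD(c);q=(np.array(P,float).reshape(-1,3)-np.array(c['origin']))@rot(c)
    q=q*[1,-1,-1]
    return cv2.projectPoints(q.reshape(-1,1,3),np.zeros(3),np.zeros(3),K,D)[0].reshape(-1,2)
E
python3 - <<'E'
from h import *
for n in('top','scene'):
    c=cap(n,n+'0.png');print({k:v for k,v in c.items() if k!='image'})
    if n=='top': cv2.imwrite('pics/top0.png',cv2.resize(c['image'],(784,588)))
print(env.read_state())
E
```

```text
{'vertical_fov': 53.2075996095906, 'cx': 279.87560957435255, 'cy': 215.29189797247332, 'D': array([-0.1049203,  0.       ,  0.       ,  0.       ,  0.       ]), 'origin': array([0.54568435, 0.08545319, 1.22666305]), 'attitude': array([ 0.08159423,  0.03007431, -1.59393199])}
{'vertical_fov': 56.12275064113723, 'cx': 284.21790931145557, 'cy': 214.72569682418407, 'D': array([-0.06212796,  0.        ,  0.        ,  0.        ,  0.        ]), 'origin': array([ 0.89425216, -0.33099754,  0.86801914]), 'attitude': array([0.5382909 , 0.00240991, 0.55119613])}
{'time': 0.1, 'joint_positions': array([ 1.16199027e+00,  2.76536049e-01,  1.50599022e+00, -3.47385596e-06,
        1.36068303e+00, -1.21013184e-01]), 'joint_vel': array([-0.00096943, -0.00265058, -0.00479876, -0.00121491, -0.00072658,
        0.00093228]), 'effort': array([-1.14954801e-04, -4.05459309e+01, -2.37777972e+01,  7.02284602e-02,
        3.00492521e-02, -4.15224565e-05]), 'tcp_pos': array([0.16302071, 0.5508883 , 0.20469528]), 'tool_rot': array([-3.13998742e+00, -1.91786835e-04,  2.85380035e+00]), 'contact_force': array([-0.14055248, -0.93265405,  0.38529564]), 'moment': array([ 0.01577296,  0.02431536, -0.03319398]), 'grasp_force': 0.0, 'finger_gap': 0.09381108799088567}
```

View pics/top0.png

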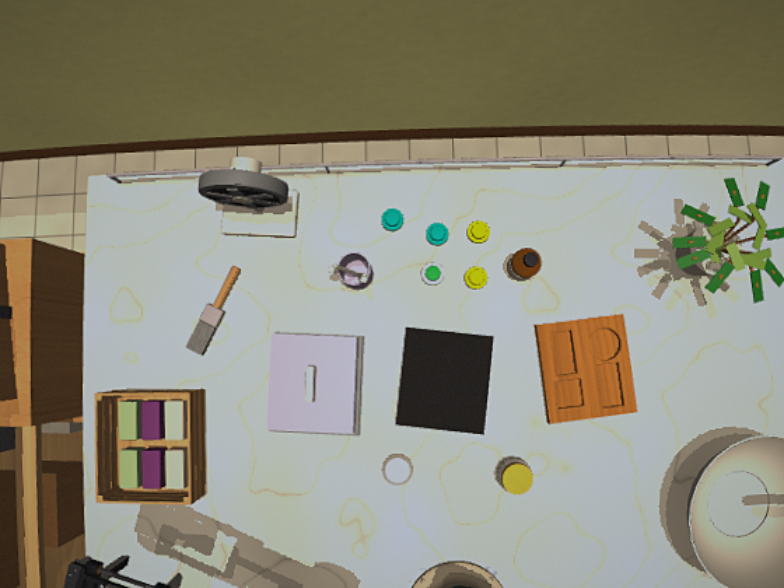

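View pics/scene0.png

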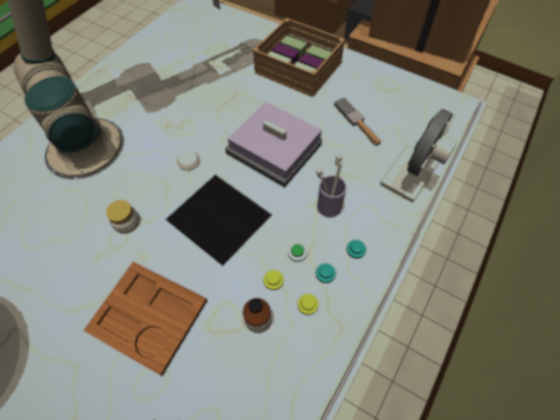

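Candidates for the button in the 784-wide top view: green on a white base (432,273), turquoise (392,219) and (437,233), yellow (478,231) and (476,277). By the description I choose green at (432,273). The hood is at (315,383), the mat at (446,380) and the tray at (587,370). Next I check the choice in a crop and measure.

```bash
cat >> h.py <<'E'
def rect(c,m,z,seed):
    n,l,s,_=cv2.connectedComponentsWithStats(m.astype(np.uint8)); k=l[int(seed[1]),int(seed[0])]
    if k==0: print('seed off mask',seed); return None
    ct=max(cv2.findContours((l==k).astype(np.uint8),cv2.RETR_EXTERNAL,cv2.CHAIN_APPROX_NONE)[0],key=len)
    w=px2w(c,ct.reshape(-1,2),z)[:,:2]*1000
    (x,y),(a,b),t=cv2.minAreaRect(w.astype(np.float32))
    if a<b: a,b,t=b,a,t+90
    t=(t+90)%180-90
    return np.round([x,y,a,b,t],1)
def masks(c):
    h=cv2.cvtColor(c['image'],cv2.COLOR_BGR2HSV).astype(int);return h[...,0],h[...,1],h[...,2]
E
python3 - <<'E'
from h import *
c=cap('top');im=c['image']
b,g,r=[im[...,i].astype(int) for i in range(3)];H,S,V=masks(c)
for p in [(225,250),(221,273),(255,290),(318,270),(420,236),(397,260),(230,180),(309,195)]: print(p,im[p[1],p[0]],H[p[1],p[0]],S[p[1],p[0]])
print('mat',rect(c,V<60,.004,(318,270)))
print('tray',rect(c,(H<20)&(S>110),.02,(424,285)))
hm=(b>g+12)&(V>150)
print('hood',rect(c,hm,.064,(240,290)))
gm=(H>50)&(H<75)&(S>120);ys,xs=np.nonzero(gm[185:205,298:320]);u=[xs.mean()+298,ys.mean()+185];print('btn px',u,px2w(c,[u],.03))
cr=cv2.resize(im[150:330,180:470],None,fx=2.7,fy=2.7,interpolation=cv2.INTER_CUBIC);cv2.imwrite('pics/c1.png',cr)
s=cap('scene')
u2=s['image'];H2,S2,V2=masks(s);gm=(H2>50)&(H2<75)&(S2>120)
ys,xs=np.nonzero(gm[240:260,285:312]);u2=[xs.mean()+285,ys.mean()+240];print(u2)
for z in(.015,.02,.025,.03,.035,.04):print(z,px2w(c,[u],z)[0,:2],px2w(s,[u2],z)[0,:2])
E
```

```text
(225, 250) [194 178 181] 126 21
(221, 273) [201 191 182] 106 24
(255, 290) [127 135 140] 18 24
(318, 270) [35 35 39] 0 26
(420, 236) [ 44 101 166] 14 187
(397, 260) [ 43  95 159] 13 186
(230, 180) [195 191 182] 99 17
(309, 195) [ 74 170  48] 66 183
mat [480.7  15.2 202.5 181.6  -7.4]
tray [ 498.1 -275.1  203.1  186.5    5.6]
hood [483.9 282.  190.6 172.   -3.3]
btn px [np.float64(308.875), np.float64(194.525)] [[0.70209976 0.03447765 0.03      ]]
[np.float64(297.05555555555554), np.float64(249.9777777777778)]
0.015 [0.7040604  0.03383868] [0.70347328 0.03412543]
0.02 [0.70340686 0.03405167] [0.70459154 0.03198525]
0.025 [0.70275331 0.03426466] [0.7057098  0.02984507]
0.03 [0.70209976 0.03447765] [0.70682805 0.02770489]
0.035 [0.70144621 0.03469064] [0.70794631 0.02556471]
0.04 [0.70079266 0.03490363] [0.70906457 0.02342453]
```

View pics/c1.png

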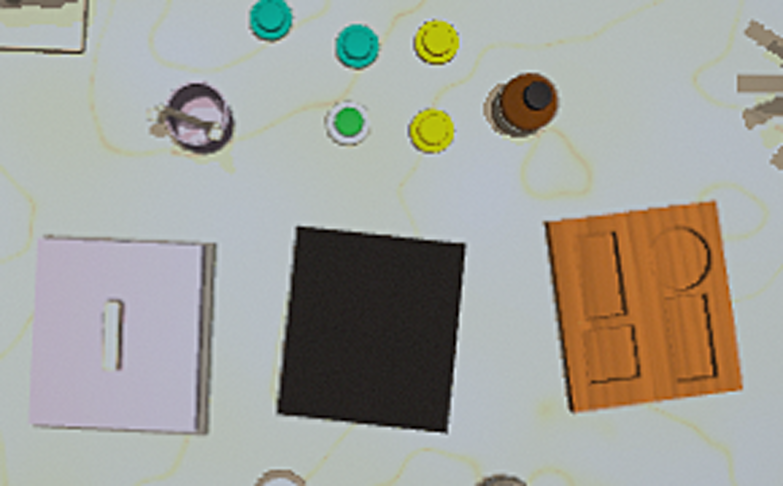

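Green sits on a white ring at crop (348,122), clearly the described button; button at world ≈(703,34). Hood ≈(484,282,-3.3°), mat (481,15,-7.4°), tray (498,-275,5.6°). The square pocket is at lower left in the crop and the round one at upper right, so tray x points along world +x. Moving above the hood now.

```bash
python3 -m crank '[{"delta_pos":[1,-0.8,0],"turn":0.05},{"delta_pos":[2,-1.7,0],"turn":0.1},{"delta_pos":[3,-2.6,0],"turn":0.15},{"delta_pos":[4.2,-3.5,0],"turn":0.2},{"delta_pos":[5.4,-4.5,0],"turn":0.23}]' 94 40
python3 -m crank '[{"delta_pos":[1.2,-1,0],"turn":0},{"delta_pos":[2.4,-2,0],"turn":0},{"delta_pos":[3.6,-3,0],"turn":0},{"delta_pos":[4.8,-4,0],"turn":0},{"delta_pos":[6,-5,0],"turn":0}]'
python3 -m crank '[{"delta_pos":[0.8,-0.7,0],"turn":0},{"delta_pos":[1.44,-1.26,0],"turn":0},{"delta_pos":[1.44,-1.26,-1],"turn":0},{"delta_pos":[1.44,-1.26,-2],"turn":0},{"delta_pos":[1.44,-1.26,-3],"turn":0}]'
python3 -c "
from h import *;print(env.read_state())"
```

```text
time: 0.62
tcp_pos: [0.299, 0.438, 0.2054]
tool_rot: [3.141, 0.0, 3.087]
contact_force: [1.2, 0.1, -0.1]
finger_gap: 0.094
grasp_force: 0.0
time: 1.03
tcp_pos: [0.4493, 0.3123, 0.2055]
tool_rot: [3.141, -0.0, 3.084]
contact_force: [-0.2, 0.6, 0.0]
finger_gap: 0.0942
grasp_force: 0.0
time: 1.45
tcp_pos: [0.485, 0.2819, 0.1298]
tool_rot: [3.141, 0.001, 3.082]
contact_force: [0.6, 0.3, 0.3]
finger_gap: 0.0938
grasp_force: 0.0
{'time': 1.45, 'joint_positions': array([ 4.02312264e-01,  3.06839741e-01,  1.65662664e+00,  1.80836127e-04,
        1.17692957e+00, -1.10926822e+00]), 'joint_vel': array([ 1.16464279e-02,  2.44039295e-01,  4.64756304e-01,  2.42345981e-03,
       -6.94275262e-01, -2.23882290e-04]), 'effort': array([-3.64317074e-01, -4.26244819e+01, -2.30207008e+01, -1.56833825e-02,
        6.95089214e-01, -1.24734190e-03]), 'tcp_pos': array([0.48496508, 0.28185572, 0.12981412]), 'tool_rot': array([3.14091015e+00, 9.97094692e-04, 3.08230717e+00]), 'contact_force': array([0.59556175, 0.34040469, 0.32074981]), 'moment': array([ 0.03329292, -0.00447586, -0.01134927]), 'grasp_force': 0.0, 'finger_gap': 0.09376558651830691}
```

```bash
python3 -m crank '[{"delta_pos":[0,0,-0.8],"turn":0},{"delta_pos":[0,0,-1.5],"turn":0},{"delta_pos":[0,0,-2],"turn":0},{"delta_pos":[0,0,-2.3],"turn":0},{"delta_pos":[0,0,-2.3],"turn":0}]' 94
python3 -m crank '[{"delta_pos":[0,0,0],"turn":0},{"delta_pos":[0,0,0],"turn":0},{"delta_pos":[0,0,0],"turn":0},{"delta_pos":[0,0,0],"turn":0},{"delta_pos":[0,0,0],"turn":0}]' 5 50
python3 -m crank '[{"delta_pos":[0,0,0],"turn":0},{"delta_pos":[0,0,0],"turn":0},{"delta_pos":[0,0,0],"turn":0},{"delta_pos":[0,0,0],"turn":0},{"delta_pos":[0,0,0],"turn":0}]'
python3 -m crank '[{"delta_pos":[0,0,0.1],"turn":0},{"delta_pos":[0,0,0.3],"turn":0},{"delta_pos":[0,0,0.6],"turn":0},{"delta_pos":[0,0,1],"turn":0},{"delta_pos":[0,0,1.4],"turn":0}]'
python3 -m crank '[{"delta_pos":[0,0,0.5],"turn":0},{"delta_pos":[0,0,1],"turn":0},{"delta_pos":[0,0,1.5],"turn":0},{"delta_pos":[0,0,1.9],"turn":0},{"delta_pos":[0,0,2],"turn":0}]'
```

```text
time: 1.87
tcp_pos: [0.483, 0.2818, 0.0712]
tool_rot: [-3.14, -0.003, 3.084]
contact_force: [0.7, 0.1, 0.7]
finger_gap: 0.094
grasp_force: 0.0
time: 2.28
tcp_pos: [0.4846, 0.2826, 0.0737]
tool_rot: [3.141, 0.001, 3.084]
contact_force: [0.2, -0.1, 1.2]
finger_gap: 0.064
grasp_force: 0.0
time: 2.7
tcp_pos: [0.4842, 0.2824, 0.073]
tool_rot: [3.142, -0.0, 3.084]
contact_force: [0.1, 0.2, 0.7]
finger_gap: 0.031
grasp_force: 0.0
time: 3.12
tcp_pos: [0.4841, 0.2823, 0.1088]
tool_rot: [3.142, -0.0, 3.084]
contact_force: [-1.2, -0.0, -2.1]
finger_gap: 0.0154
grasp_force: 50.0
time: 3.53
tcp_pos: [0.4854, 0.283, 0.1606]
tool_rot: [3.14, 0.004, 3.084]
contact_force: [-0.7, 0.3, -1.9]
finger_gap: 0.0156
grasp_force: 50.0
```

```bash
python3 -m crank '[{"delta_pos":[0,-0.3,0],"turn":0},{"delta_pos":[0,-0.9,0],"turn":0},{"delta_pos":[0,-1.6,0],"turn":0},{"delta_pos":[0,-2.3,0],"turn":0},{"delta_pos":[0,-3,0],"turn":0}]' 5 60
python3 -m crank '[{"delta_pos":[0,-0.8,0],"turn":-0.02},{"delta_pos":[0,-1.6,0],"turn":-0.04},{"delta_pos":[0,-2.4,0],"turn":-0.06},{"delta_pos":[0,-3.2,0],"turn":-0.072},{"delta_pos":[0,-4,0],"turn":-0.072}]'
python3 -m crank '[{"delta_pos":[-0.04,-0.8,0],"turn":0},{"delta_pos":[-0.08,-1.6,0],"turn":0},{"delta_pos":[-0.12,-2.4,0],"turn":0},{"delta_pos":[-0.12,-3.1,0],"turn":0},{"delta_pos":[-0.12,-3.6,0],"turn":0}]'
python3 -m crank '[{"delta_pos":[0,-0.1,0],"turn":0},{"delta_pos":[0,-0.1,0],"turn":0}]'
python3 - <<'E'
from h import *
c=cap('top');s=cap('scene')
cv2.imwrite('pics/s2.png',np.hstack([cv2.resize(s['image'][100:320,150:400],(400,352)),cv2.resize(c['image'][180:340,160:360],(400,320)).repeat(1,0)[:352] if 0 else cv2.resize(c['image'][190:366,160:360],(400,352))]))
E
```

```text
time: 3.95
tcp_pos: [0.4833, 0.206, 0.1571]
tool_rot: [-3.141, -0.002, 3.084]
contact_force: [0.3, 0.4, -2.0]
finger_gap: 0.0154
grasp_force: 60.0
time: 4.37
tcp_pos: [0.4832, 0.1059, 0.1572]
tool_rot: [-3.141, -0.002, 3.011]
contact_force: [0.1, 0.4, -1.7]
finger_gap: 0.0156
grasp_force: 60.0
time: 4.78
tcp_pos: [0.4801, 0.0154, 0.1572]
tool_rot: [-3.141, -0.002, 3.011]
contact_force: [0.0, 0.2, -2.4]
finger_gap: 0.0155
grasp_force: 60.0
time: 4.95
tcp_pos: [0.4806, 0.0141, 0.1575]
tool_rot: [3.141, -0.001, 3.01]
contact_force: [0.6, 0.0, -2.0]
finger_gap: 0.015
grasp_force: 60.0
```

View pics/s2.png

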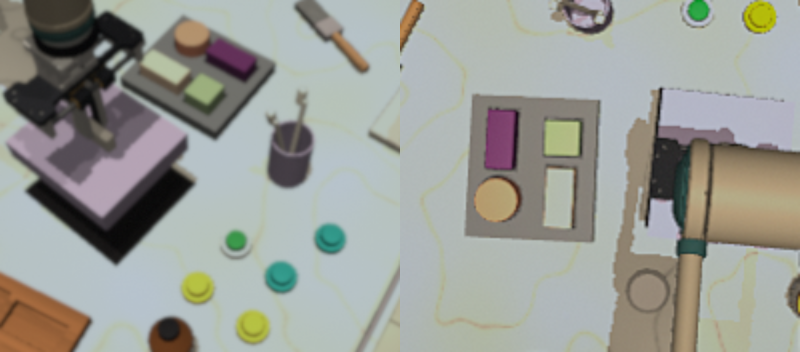

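The hood hangs level over the mat, and all four soaps are in the mould: plum (502,139), green (562,139), peach (497,200), cream (560,198). Lowering.

```bash
python3 -m crank '[{"delta_pos":[0,0,-0.5],"turn":0},{"delta_pos":[0,0,-1.2],"turn":0},{"delta_pos":[0,0,-2],"turn":0},{"delta_pos":[0,0,-2.7],"turn":0},{"delta_pos":[0,0,-3.2],"turn":0}]'
python3 -m crank '[{"delta_pos":[0,0,-0.1],"turn":0},{"delta_pos":[0,0,-0.2],"turn":0},{"delta_pos":[0,0,-0.3],"turn":0},{"delta_pos":[0,0,-0.4],"turn":0},{"delta_pos":[0,0,-0.4],"turn":0}]'
python3 -m crank '[{"delta_pos":[0,0,-0.06],"turn":0},{"delta_pos":[0,0,-0.12],"turn":0},{"delta_pos":[0,0,-0.18],"turn":0},{"delta_pos":[0,0,-0.18],"turn":0}]'
```

```text
time: 5.47
tcp_pos: [0.4802, 0.0161, 0.0765]
tool_rot: [3.141, -0.002, 3.013]
contact_force: [0.8, -0.2, -1.7]
finger_gap: 0.0157
grasp_force: 60.0
time: 5.88
tcp_pos: [0.4816, 0.015, 0.0683]
tool_rot: [3.141, 0.001, 3.012]
contact_force: [-0.6, 0.2, -1.7]
finger_gap: 0.0153
grasp_force: 60.0
time: 6.22
tcp_pos: [0.4811, 0.0149, 0.0634]
tool_rot: [3.141, -0.0, 3.012]
contact_force: [0.0, -0.4, -1.9]
finger_gap: 0.0154
grasp_force: 60.0
```

```bash
python3 -m crank '[{"delta_pos":[0,0,-0.07],"turn":0},{"delta_pos":[0,0,-0.14],"turn":0},{"delta_pos":[0,0,-0.2],"turn":0},{"delta_pos":[0,0,-0.2],"turn":0}]'
python3 -m crank '[{"delta_pos":[0,0,-0.04],"turn":0},{"delta_pos":[0,0,-0.08],"turn":0},{"delta_pos":[0,0,-0.08],"turn":0}]'
python3 -m crank '[{"delta_pos":[0,0,-0.04],"turn":0},{"delta_pos":[0,0,-0.08],"turn":0},{"delta_pos":[0,0,-0.08],"turn":0}]'
```

```text
time: 6.55
tcp_pos: [0.4814, 0.0148, 0.0595]
tool_rot: [3.142, 0.0, 3.012]
contact_force: [-1.6, 1.2, 7.4]
finger_gap: 0.0158
grasp_force: 60.0
time: 6.8
tcp_pos: [0.4814, 0.0148, 0.0595]
tool_rot: [-3.142, 0.001, 3.012]
contact_force: [-6.4, 0.1, 21.8]
finger_gap: 0.0152
grasp_force: 60.0
time: 7.05
tcp_pos: [0.4814, 0.0148, 0.0594]
tool_rot: [-3.141, 0.002, 3.012]
contact_force: [-9.7, 2.1, 36.6]
finger_gap: 0.0153
grasp_force: 60.0
```

```bash
python3 -m crank '[{"delta_pos":[0,0,0.15],"turn":0},{"delta_pos":[0,0,0.15],"turn":0}]'
python3 -m crank '[{"delta_pos":[0,0,0],"turn":0},{"delta_pos":[0,0,0],"turn":0},{"delta_pos":[0,0,0],"turn":0},{"delta_pos":[0,0,0],"turn":0}]' 50
python3 -m crank '[{"delta_pos":[0,0,1],"turn":0},{"delta_pos":[0,0,2.3],"turn":0},{"delta_pos":[0,0,3.6],"turn":0},{"delta_pos":[0,0,4.5],"turn":0},{"delta_pos":[0,0,5],"turn":0}]' 60
python3 - <<'E'
from h import *
c=cap('top');im=c['image']
cv2.imwrite('pics/c3.png',cv2.resize(im[225:325,180:280],(600,600),interpolation=cv2.INTER_CUBIC))
s=cap('scene');cv2.imwrite('pics/s3.png',cv2.resize(s['image'][90:190,200:340],(784,560),interpolation=cv2.INTER_CUBIC))
b,g,r=[im[...,i].astype(int) for i in range(3)];H,S,V=masks(c)
T=.052
print('plum',rect(c,(H>135)&(S>80),T,(230,250)));print('green',rect(c,(H>25)&(H<50)&(S>50)&(V>100),T,(241,259)) )
print('round',rect(c,(H<20)&(S>80)&(V>150),T,(208,290)));print('mouldpx',im[240,225],im[275,225],H[275,225],S[275,225],im[240,190])
for p in [(209,290),(240,290),(240,260),(209,260)]:print(p,im[p[1],p[0]],H[p[1],p[0]],S[p[1],p[0]])
E
```

```text
time: 7.22
tcp_pos: [0.4823, 0.0148, 0.0596]
tool_rot: [3.141, 0.003, 3.012]
contact_force: [1.5, -0.6, -0.7]
finger_gap: 0.0153
grasp_force: 60.0
time: 7.55
tcp_pos: [0.4809, 0.0149, 0.0576]
tool_rot: [3.142, -0.001, 3.012]
contact_force: [-0.4, -0.0, 0.3]
finger_gap: 0.0388
grasp_force: 0.0
time: 7.97
tcp_pos: [0.4827, 0.0147, 0.1859]
tool_rot: [3.141, 0.004, 3.012]
contact_force: [-0.6, -0.6, 0.9]
finger_gap: 0.0599
grasp_force: 0.0
seed off mask (230, 250)
plum None
green [524.  231.8  48.   47.6  88.9]
seed off mask (208, 290)
round None
mouldpx [118 126 131] [119 127 134] 16 29 [154 184 179]
(209, 290) [115 159 180] 20 92
(240, 290) [174 185 178] 49 15
(240, 260) [131 186 177] 35 75
(209, 260) [109  65 125] 158 122
```

View pics/c3.png

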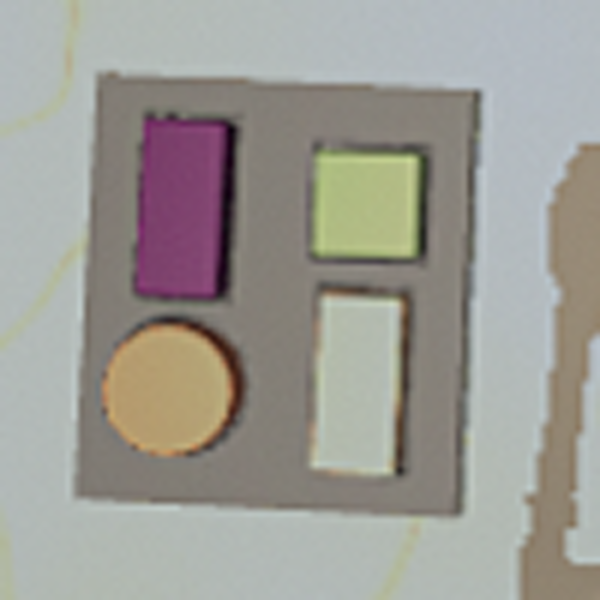

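Mould corners (crop px): (98,72),(480,91),(460,516),(76,495). Plum is upper left, green upper right, peach lower left, cream lower right, all matching the mould's layout.

```bash
cat >> h.py <<'E'
def fit(model,W):
    m=np.array(model,float);W=np.array(W)[:,:2]*1000
    a=m@[1,1j];b=W@[1,1j];ac=a-a.mean();bc=b-b.mean()
    k=(ac.conj()@bc)/(ac.conj()@ac);t=np.angle(k);c0=b.mean()-np.exp(1j*t)*a.mean()
    return c0.real,c0.imag,t,abs(k),np.abs(b-np.exp(1j*t)*a-c0)
def tf(p,q):
    e=np.exp(1j*p[2])*complex(*q)+complex(p[0],p[1]);return round(e.real,1),round(e.imag,1)
E
python3 - <<'E'
from h import *
c=cap('top')
P=lambda L:np.array(L)/6+[180-.42,225-.42]
f=fit([(102,92),(102,-92),(-102,-92),(-102,92)],px2w(c,P([(98,72),(480,91),(460,516),(76,495)]),.026));print('mould',f)
for n,q,o in(('plum',(40,44),[(147,118),(230,122),(218,298),(135,294)]),('sq',(46,-44),[(315,150),(420,153),(416,258),(312,256)]),('round',(-45,44),[(104,390),(234,385),(170,322),(168,455)]),('cream',(-38,-44),[(321,293),(404,297),(396,474),(311,469)])):
    print(n,tf(f,q),px2w(c,P(o),.052).mean(0)*1000)
t=(498.1,-275.1,np.radians(5.6))
H,S,V=masks(c);tr=rect(c,(H<20)&(S>110),.02,(424,285));print(tr)
for n,q in (('b0',(-40,-44)),('b1',(38,44)),('r',(45,-44)),('sq',(-46,44))):print(n,tf(t,q))
cv2.imwrite('pics/c4.png',cv2.resize(c['image'][220:304,376:462],(602,588),interpolation=cv2.INTER_CUBIC))
E
```

```text
mould (np.float64(481.69002676581687), np.float64(278.09723434716034), np.float64(-0.06773189474977141), np.float64(0.9968102676784105), array([0.84378022, 1.36837457, 1.10844028, 0.84022534]))
plum (np.float64(524.6), np.float64(319.3)) [523.61688561 318.12367905  52.        ]
sq (np.float64(524.6), np.float64(231.1)) [523.63051614 231.65573021  52.        ]
round (np.float64(439.8), np.float64(325.0)) [439.7254371  325.71585264  52.        ]
cream (np.float64(440.8), np.float64(236.8)) [440.59311686 236.79388457  52.        ]
[ 498.1 -275.1  203.1  186.5    5.6]
b0 (np.float64(462.6), np.float64(-322.8))
b1 (np.float64(531.6), np.float64(-227.6))
r (np.float64(547.2), np.float64(-314.5))
sq (np.float64(448.0), np.float64(-235.8))
```

View pics/c4.png

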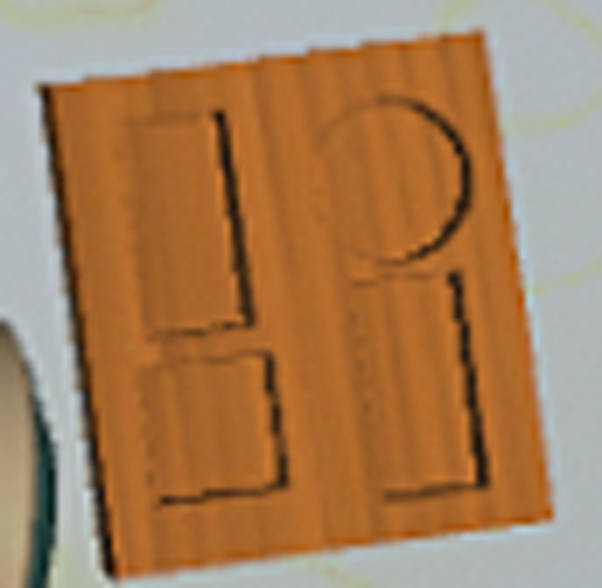

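```bash
python3 - <<'E'
from h import *
c=cap('top')
P=lambda L:np.array(L)/7+[376-.43,220-.43]
f=fit([(102,92),(102,-92),(-102,-92),(-102,92)],px2w(c,P([(49,87),(484,32),(552,520),(118,577)]),.02));print('tray',f)
for n,q in (('b0',(-40,-44)),('b1',(38,44)),('r',(45,-44)),('sq',(-46,44))):print(n,tf(f,q),tf(f,q) and w2px(c,[[tf(f,q)[0]/1000,tf(f,q)[1]/1000,.02]])*7-np.array([376-.43,220-.43])*7)
E
python3 -m crank '[{"delta_pos":[0.3,0.8,0],"turn":0.02},{"delta_pos":[0.6,1.9,0],"turn":0.04},{"delta_pos":[0.9,3.1,0],"turn":0.062},{"delta_pos":[1.2,4.3,0],"turn":0.062},{"delta_pos":[1.72,5.5,0],"turn":0.062}]' 62 18
python3 -m crank '[{"delta_pos":[0,1.3,0],"turn":0},{"delta_pos":[0,2.6,0],"turn":0},{"delta_pos":[0,3.9,0],"turn":0},{"delta_pos":[0,5.2,0],"turn":0},{"delta_pos":[0,6.2,0],"turn":0}]'
python3 -m crank '[{"delta_pos":[0,0.47,-0.5],"turn":0},{"delta_pos":[0,0.47,-1.5],"turn":0},{"delta_pos":[0,0.47,-2.7],"turn":0},{"delta_pos":[0,0.47,-3.7],"turn":0},{"delta_pos":[0,0.47,-4.2],"turn":0}]'
```

```text
tray (np.float64(497.8617663725918), np.float64(-276.4128037724629), np.float64(0.09792387329177855), np.float64(0.9917200927660622), array([0.93743931, 1.13980696, 0.98207   , 1.88223602]))
b0 (np.float64(462.4), np.float64(-324.1)) [[420.5411407  386.35312363]]
b1 (np.float64(531.4), np.float64(-228.9)) [[185.14646019 224.83618374]]
r (np.float64(546.9), np.float64(-315.8)) [[391.81827249 180.96392652]]
sq (np.float64(447.8), np.float64(-237.1)) [[212.89605783 428.96734715]]
time: 8.58
tcp_pos: [0.5223, 0.1534, 0.181]
tool_rot: [-3.141, -0.005, 3.073]
contact_force: [0.4, -0.5, 0.3]
finger_gap: 0.0623
grasp_force: 0.0
time: 9.0
tcp_pos: [0.5229, 0.3095, 0.1806]
tool_rot: [-3.14, -0.004, 3.075]
contact_force: [-0.3, -0.7, -0.2]
finger_gap: 0.0617
grasp_force: 0.0
time: 9.42
tcp_pos: [0.5207, 0.3167, 0.0723]
tool_rot: [-3.136, -0.008, 3.074]
contact_force: [0.2, -0.4, -0.6]
finger_gap: 0.0621
grasp_force: 0.0
```

```bash
python3 -m crank '[{"delta_pos":[0,0,-0.6],"turn":0},{"delta_pos":[0,0,-1.2],"turn":0},{"delta_pos":[0,0,-1.6],"turn":0},{"delta_pos":[0,0,-1.88],"turn":0},{"delta_pos":[0,0,-1.88],"turn":0}]' 62 18
python3 -m crank '[{"delta_pos":[0,0,0],"turn":0},{"delta_pos":[0,0,0],"turn":0},{"delta_pos":[0,0,0],"turn":0},{"delta_pos":[0,0,0],"turn":0},{"delta_pos":[0,0,0],"turn":0}]' 34 18
python3 -m crank '[{"delta_pos":[0,0,0.2],"turn":0},{"delta_pos":[0,0,0.5],"turn":0},{"delta_pos":[0,0,1],"turn":0},{"delta_pos":[0,0,1.5],"turn":0},{"delta_pos":[0,0,2],"turn":0}]'
```

```text
time: 9.83
tcp_pos: [0.5226, 0.3178, 0.0286]
tool_rot: [-3.139, -0.004, 3.073]
contact_force: [0.2, 0.3, -1.0]
finger_gap: 0.0622
grasp_force: 0.0
time: 10.25
tcp_pos: [0.5249, 0.3193, 0.0322]
tool_rot: [3.141, 0.002, 3.074]
contact_force: [0.8, -0.7, 2.2]
finger_gap: 0.0397
grasp_force: 18.0
time: 10.67
tcp_pos: [0.5235, 0.3191, 0.0821]
tool_rot: [-3.141, -0.001, 3.074]
contact_force: [-0.2, 0.0, -1.5]
finger_gap: 0.0402
grasp_force: 18.0
```

```bash
python3 -m crank '[{"delta_pos":[0,-0.1,0.8],"turn":0},{"delta_pos":[0,-0.4,1.8],"turn":0},{"delta_pos":[0,-1,2.8],"turn":0},{"delta_pos":[0,-2,3.6],"turn":0},{"delta_pos":[0,-3,4],"turn":0}]'
python3 -m crank '[{"delta_pos":[0,-1.2,0],"turn":0},{"delta_pos":[0,-2.4,0],"turn":0},{"delta_pos":[0,-3.6,0],"turn":0},{"delta_pos":[0,-4.8,0],"turn":0},{"delta_pos":[0,-6,0],"turn":0}]'
python3 -m crank '[{"delta_pos":[0,-1.2,0],"turn":0.02},{"delta_pos":[0,-2.4,0],"turn":0.05},{"delta_pos":[0,-3.6,0],"turn":0.08},{"delta_pos":[0,-4.8,0],"turn":0.1},{"delta_pos":[0,-6,0],"turn":0.12}]'
python3 -m crank '[{"delta_pos":[0.1,-1.2,0],"turn":0.04},{"delta_pos":[0.2,-2.4,0],"turn":0.046},{"delta_pos":[0.3,-3.6,0],"turn":0.046},{"delta_pos":[0.3,-4.8,0],"turn":0.046},{"delta_pos":[0.3,-5.8,0],"turn":0.046}]'
python3 -m crank '[{"delta_pos":[0,-1.1,0],"turn":0},{"delta_pos":[0,-1.1,0],"turn":0},{"delta_pos":[0,-1.1,-1],"turn":0},{"delta_pos":[0,-1.1,-2],"turn":0},{"delta_pos":[0,-1.1,-2.6],"turn":0}]'
python3 - <<'E'
from h import *
c=cap('top');s=cap('scene')
print(env.read_state()['tcp_pos'])
cv2.imwrite('pics/c5.png',np.hstack([cv2.resize(c['image'][210:310,366:466],(400,400),interpolation=cv2.INTER_CUBIC),cv2.resize(s['image'][230:390,70:230],(400,400),interpolation=cv2.INTER_CUBIC)]))
H,S,V=masks(s)
E
```

```text
time: 11.08
tcp_pos: [0.5248, 0.2444, 0.1847]
tool_rot: [3.14, 0.004, 3.075]
contact_force: [1.3, 0.1, -2.2]
finger_gap: 0.0397
grasp_force: 18.0
time: 11.5
tcp_pos: [0.5232, 0.0931, 0.1818]
tool_rot: [3.141, -0.001, 3.074]
contact_force: [-0.1, -0.9, -2.4]
finger_gap: 0.0397
grasp_force: 18.0
time: 11.92
tcp_pos: [0.5234, -0.0568, 0.1818]
tool_rot: [3.141, -0.0, -3.088]
contact_force: [0.5, 0.8, -1.6]
finger_gap: 0.0398
grasp_force: 18.0
time: 12.33
tcp_pos: [0.5312, -0.2025, 0.1817]
tool_rot: [3.141, -0.0, -3.044]
contact_force: [0.6, 0.1, -1.0]
finger_gap: 0.0399
grasp_force: 18.0
time: 12.75
tcp_pos: [0.5302, -0.2271, 0.1146]
tool_rot: [3.139, -0.003, -3.044]
contact_force: [-0.6, 0.2, -1.6]
finger_gap: 0.0397
grasp_force: 18.0
[ 0.52920523 -0.22637947  0.11377027]
```

View pics/c5.png

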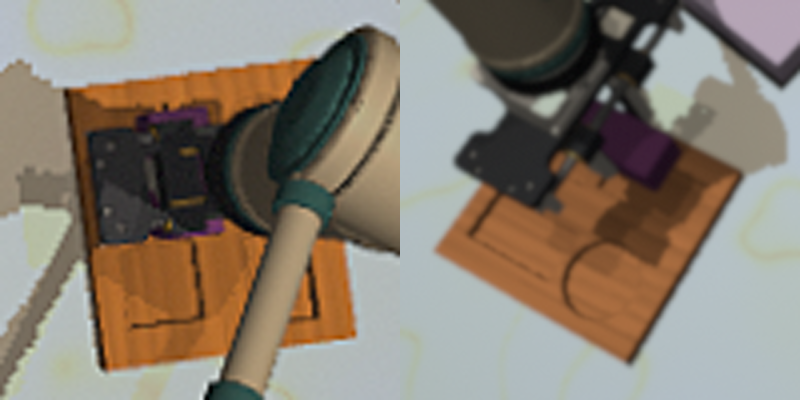

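The tray is unmoved, with the plum soap held over the upper-left bar pocket (left crop, (180,170)). Lowering.

```bash
python3 -m crank '[{"delta_pos":[0,0,-0.5],"turn":0},{"delta_pos":[0,0,-1.2],"turn":0},{"delta_pos":[0,0,-2],"turn":0},{"delta_pos":[0,0,-2.6],"turn":0},{"delta_pos":[0,0,-2.9],"turn":0}]'
python3 -m crank '[{"delta_pos":[0,0,-0.1],"turn":0},{"delta_pos":[0,0,-0.2],"turn":0},{"delta_pos":[0,0,-0.25],"turn":0},{"delta_pos":[0,0,-0.25],"turn":0}]'
```

```text
time: 13.27
tcp_pos: [0.5314, -0.2276, 0.0434]
tool_rot: [3.14, -0.001, -3.043]
contact_force: [-0.9, 0.6, -1.0]
finger_gap: 0.0398
grasp_force: 18.0
time: 13.6
tcp_pos: [0.5324, -0.2286, 0.0384]
tool_rot: [-3.141, 0.001, -3.043]
contact_force: [0.6, -0.5, -2.2]
finger_gap: 0.0401
grasp_force: 18.0
```

```bash
python3 -m crank '[{"delta_pos":[0,0,-0.08],"turn":0},{"delta_pos":[0,0,-0.16],"turn":0},{"delta_pos":[0,0,-0.16],"turn":0}]'
```

```text
time: 13.85
tcp_pos: [0.5317, -0.2283, 0.0335]
tool_rot: [3.141, -0.0, -3.044]
contact_force: [-0.0, -0.0, -1.6]
finger_gap: 0.0402
grasp_force: 18.0
```

```bash
python3 -m crank '[{"delta_pos":[0,0,-0.1],"turn":0},{"delta_pos":[0,0,-0.2],"turn":0},{"delta_pos":[0,0,-0.26],"turn":0},{"delta_pos":[0,0,-0.26],"turn":0}]'
python3 -m crank '[{"delta_pos":[0,0,0],"turn":0},{"delta_pos":[0,0,0],"turn":0},{"delta_pos":[0,0,0],"turn":0},{"delta_pos":[0,0,0],"turn":0}]' 62
python3 -m crank '[{"delta_pos":[0,0,1],"turn":0},{"delta_pos":[0,0,2.2],"turn":0},{"delta_pos":[0,0,3.6],"turn":0},{"delta_pos":[0,0,5],"turn":0},{"delta_pos":[0,0,6.2],"turn":0}]'
```

```text
time: 14.18
tcp_pos: [0.5318, -0.2285, 0.0281]
tool_rot: [-3.141, 0.0, -3.043]
contact_force: [-2.3, 0.7, 6.1]
finger_gap: 0.0402
grasp_force: 18.0
time: 14.52
tcp_pos: [0.5317, -0.2284, 0.0268]
tool_rot: [3.141, -0.0, -3.043]
contact_force: [0.5, -0.6, -0.1]
finger_gap: 0.061
grasp_force: 0.0
time: 14.93
tcp_pos: [0.532, -0.2285, 0.1841]
tool_rot: [-3.141, 0.001, -3.043]
contact_force: [1.7, -0.6, -0.4]
finger_gap: 0.0619
grasp_force: 0.0
```

```bash
python3 -m crank '[{"delta_pos":[-0.3,1.2,0],"turn":-0.03},{"delta_pos":[-0.6,2.5,0],"turn":-0.06},{"delta_pos":[-0.9,3.8,0],"turn":-0.1},{"delta_pos":[-1.2,5.1,0],"turn":-0.14},{"delta_pos":[-1.6,6.4,0],"turn":-0.166}]' 62 18
python3 -m crank '[{"delta_pos":[-0.3,1.3,0],"turn":0},{"delta_pos":[-0.6,2.6,0],"turn":0},{"delta_pos":[-0.9,3.9,0],"turn":0},{"delta_pos":[-1.2,5.2,0],"turn":0},{"delta_pos":[-1.6,6.5,0],"turn":0}]'
python3 -m crank '[{"delta_pos":[-0.2,1.3,0],"turn":0},{"delta_pos":[-0.43,2.6,0],"turn":0},{"delta_pos":[-0.43,3.9,0],"turn":0},{"delta_pos":[-0.43,5,0],"turn":0},{"delta_pos":[-0.43,5.73,0],"turn":0}]'
python3 -m crank '[{"delta_pos":[0,0,-0.5],"turn":0},{"delta_pos":[0,0,-1.5],"turn":0},{"delta_pos":[0,0,-2.7],"turn":0},{"delta_pos":[0,0,-3.7],"turn":0},{"delta_pos":[0,0,-4.2],"turn":0}]'
python3 - <<'E'
from h import *
c=cap('top');H,S,V=masks(c);im=c['image'].astype(int)
print('tray',rect(c,((H<20)&(S>110))|((H>130)&(S>60)),.02,(432,255)))
print('hood',rect(c,(im[...,0]>im[...,1]+8)&(V>120),.042,(300,300)))
cv2.imwrite('pics/c6.png',cv2.resize(c['image'][200:330,190:470],None,fx=2.8,fy=2.8,interpolation=cv2.INTER_CUBIC))
E
```

```text
time: 15.35
tcp_pos: [0.4915, -0.0671, 0.1819]
tool_rot: [3.141, 0.0, 3.071]
contact_force: [1.3, 0.1, -0.8]
finger_gap: 0.0626
grasp_force: 0.0
time: 15.77
tcp_pos: [0.4515, 0.0956, 0.182]
tool_rot: [3.141, 0.001, 3.073]
contact_force: [0.8, 0.8, 0.2]
finger_gap: 0.0621
grasp_force: 0.0
time: 16.18
tcp_pos: [0.4406, 0.24, 0.182]
tool_rot: [3.14, 0.0, 3.076]
contact_force: [-0.0, 0.2, -0.0]
finger_gap: 0.0619
grasp_force: 0.0
time: 16.6
tcp_pos: [0.4388, 0.2367, 0.0741]
tool_rot: [-3.14, -0.004, 3.074]
contact_force: [0.7, -0.4, 0.5]
finger_gap: 0.0617
grasp_force: 0.0
tray [ 497.8 -274.8  203.5  187.1    5.6]
hood [482.6  16.5 191.3 172.6  -7.3]
```

View pics/c6.png

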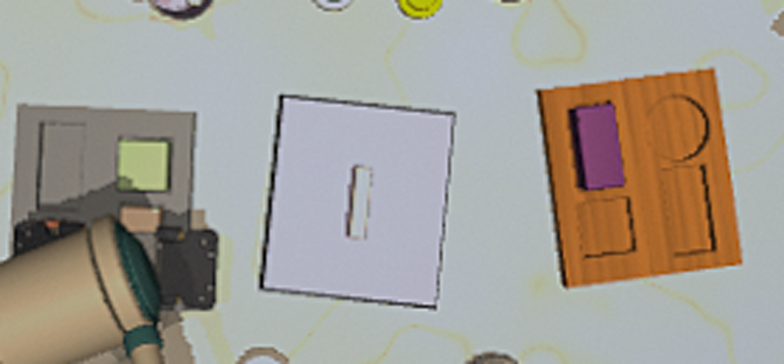

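Plum sits in its pocket at (600,147), the tray is unmoved, and the hood is centred on the mat. Now cream.

```bash
python3 -m crank '[{"delta_pos":[0,0,-0.6],"turn":0},{"delta_pos":[0,0,-1.2],"turn":0},{"delta_pos":[0,0,-1.6],"turn":0},{"delta_pos":[0,0,-1.83],"turn":0},{"delta_pos":[0,0,-1.83],"turn":0}]' 62 18
python3 -m crank '[{"delta_pos":[0,0,0],"turn":0},{"delta_pos":[0,0,0],"turn":0},{"delta_pos":[0,0,0],"turn":0},{"delta_pos":[0,0,0],"turn":0},{"delta_pos":[0,0,0],"turn":0}]' 34 18
python3 -m crank '[{"delta_pos":[0,0,0.2],"turn":0},{"delta_pos":[0,0,0.5],"turn":0},{"delta_pos":[0,0,1],"turn":0},{"delta_pos":[0,0,1.8],"turn":0},{"delta_pos":[0,0,2.8],"turn":0}]'
python3 -m crank '[{"delta_pos":[0,-0.1,0.8],"turn":0},{"delta_pos":[0,-0.4,1.8],"turn":0},{"delta_pos":[0,-1,2.6],"turn":0},{"delta_pos":[0,-2,3.1],"turn":0},{"delta_pos":[0,-3,3.2],"turn":0}]'
python3 -m crank '[{"delta_pos":[0,-1.2,0],"turn":0},{"delta_pos":[0,-2.4,0],"turn":0},{"delta_pos":[0,-3.6,0],"turn":0},{"delta_pos":[0,-4.8,0],"turn":0},{"delta_pos":[0,-6,0],"turn":0}]'
python3 -m crank '[{"delta_pos":[0.1,-1.2,0],"turn":0.02},{"delta_pos":[0.2,-2.4,0],"turn":0.05},{"delta_pos":[0.3,-3.6,0],"turn":0.08},{"delta_pos":[0.4,-4.8,0],"turn":0.1},{"delta_pos":[0.5,-6,0],"turn":0.12}]'
python3 -m crank '[{"delta_pos":[0.1,-1.2,0],"turn":0.04},{"delta_pos":[0.2,-2.4,0],"turn":0.046},{"delta_pos":[0.3,-3.6,0],"turn":0.046},{"delta_pos":[0.38,-4.8,0],"turn":0.046},{"delta_pos":[0.38,-6,0],"turn":0.046}]'
python3 -m crank '[{"delta_pos":[0,-0.9,0],"turn":0},{"delta_pos":[0,-1.44,0],"turn":0},{"delta_pos":[0,-1.44,-1],"turn":0},{"delta_pos":[0,-1.44,-2],"turn":0},{"delta_pos":[0,-1.44,-2.6],"turn":0}]'
python3 - <<'E'
from h import *
c=cap('top');H,S,V=masks(c)
print(env.read_state()['tcp_pos'],c['image'][285:287,398:400].tolist())
cv2.imwrite('pics/c7.png',cv2.resize(c['image'][210:310,366:466],(500,500),interpolation=cv2.INTER_CUBIC))
E
```

```text
time: 17.07
tcp_pos: [0.4405, 0.2372, 0.0306]
tool_rot: [-3.141, -0.002, 3.074]
contact_force: [0.8, -0.5, 0.5]
finger_gap: 0.062
grasp_force: 0.0
time: 17.48
tcp_pos: [0.4416, 0.2375, 0.032]
tool_rot: [3.141, 0.002, 3.074]
contact_force: [-0.8, -0.0, 3.8]
finger_gap: 0.0398
grasp_force: 18.0
time: 17.9
tcp_pos: [0.4397, 0.237, 0.1013]
tool_rot: [-3.141, -0.003, 3.074]
contact_force: [0.2, 0.5, -1.9]
finger_gap: 0.0397
grasp_force: 18.0
time: 18.32
tcp_pos: [0.4424, 0.1625, 0.1845]
tool_rot: [3.14, 0.006, 3.076]
contact_force: [-0.4, 0.3, -1.2]
finger_gap: 0.0399
grasp_force: 18.0
time: 18.73
tcp_pos: [0.4405, 0.0112, 0.1819]
tool_rot: [3.141, 0.001, 3.074]
contact_force: [1.5, -0.6, -1.3]
finger_gap: 0.04
grasp_force: 18.0
time: 19.15
tcp_pos: [0.4532, -0.1389, 0.1819]
tool_rot: [3.141, 0.001, -3.089]
contact_force: [-0.1, 0.5, -1.2]
finger_gap: 0.0402
grasp_force: 18.0
time: 19.57
tcp_pos: [0.463, -0.289, 0.1817]
tool_rot: [3.141, 0.001, -3.044]
contact_force: [1.3, 0.2, -1.8]
finger_gap: 0.0401
grasp_force: 18.0
time: 19.98
tcp_pos: [0.4619, -0.3225, 0.1145]
tool_rot: [3.139, -0.002, -3.044]
contact_force: [-0.6, -0.7, -1.3]
finger_gap: 0.0397
grasp_force: 18.0
[ 0.46054032 -0.32104677  0.11200545] [[[32, 61, 99], [30, 62, 100]], [[28, 57, 94], [30, 61, 98]]]
```

View pics/c7.png

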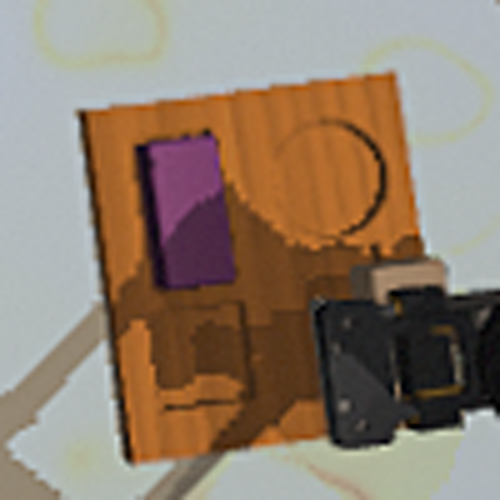

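Tray unmoved, cream over the lower-right pocket. Lowering with the same steps.

```bash
python3 -m crank '[{"delta_pos":[0,0,-0.5],"turn":0},{"delta_pos":[0,0,-1.2],"turn":0},{"delta_pos":[0,0,-2],"turn":0},{"delta_pos":[0,0,-2.6],"turn":0},{"delta_pos":[0,0,-2.9],"turn":0}]'
python3 -m crank '[{"delta_pos":[0,0,-0.1],"turn":0},{"delta_pos":[0,0,-0.2],"turn":0},{"delta_pos":[0,0,-0.3],"turn":0},{"delta_pos":[0,0,-0.4],"turn":0},{"delta_pos":[0,0,-0.4],"turn":0}]'
```

```text
time: 20.45
tcp_pos: [0.4624, -0.3224, 0.0428]
tool_rot: [3.139, -0.001, -3.043]
contact_force: [-0.4, -0.0, -2.1]
finger_gap: 0.0396
grasp_force: 18.0
time: 20.87
tcp_pos: [0.4632, -0.3237, 0.0341]
tool_rot: [-3.141, 0.0, -3.043]
contact_force: [-0.5, 0.1, -0.7]
finger_gap: 0.04
grasp_force: 18.0
```

```bash
python3 -m crank '[{"delta_pos":[0,0,-0.1],"turn":0},{"delta_pos":[0,0,-0.2],"turn":0},{"delta_pos":[0,0,-0.26],"turn":0},{"delta_pos":[0,0,-0.26],"turn":0}]'
python3 -m crank '[{"delta_pos":[0,0,0],"turn":0},{"delta_pos":[0,0,0],"turn":0},{"delta_pos":[0,0,0],"turn":0},{"delta_pos":[0,0,0],"turn":0}]' 62
python3 -m crank '[{"delta_pos":[0,0,1],"turn":0},{"delta_pos":[0,0,2.2],"turn":0},{"delta_pos":[0,0,3.6],"turn":0},{"delta_pos":[0,0,5],"turn":0},{"delta_pos":[0,0,6.2],"turn":0}]'
python3 -m crank '[{"delta_pos":[0,1.2,0],"turn":-0.03},{"delta_pos":[-0.1,2.5,0],"turn":-0.06},{"delta_pos":[-0.2,3.8,0],"turn":-0.1},{"delta_pos":[-0.3,5.1,0],"turn":-0.14},{"delta_pos":[-0.4,6.4,0],"turn":-0.166}]' 78 18
python3 -m crank '[{"delta_pos":[0,1.3,0],"turn":0},{"delta_pos":[-0.1,2.6,0],"turn":0},{"delta_pos":[-0.2,3.9,0],"turn":0},{"delta_pos":[-0.3,5.2,0],"turn":0},{"delta_pos":[-0.4,6.5,0],"turn":0}]'
python3 -m crank '[{"delta_pos":[0,1.3,0],"turn":0},{"delta_pos":[-0.06,2.6,0],"turn":0},{"delta_pos":[-0.12,3.9,0],"turn":0},{"delta_pos":[-0.12,5.2,0],"turn":0},{"delta_pos":[-0.12,6.5,0],"turn":0}]'
python3 -m crank '[{"delta_pos":[0,1.3,0],"turn":0},{"delta_pos":[0,2.6,0],"turn":0},{"delta_pos":[0,3.9,0],"turn":0},{"delta_pos":[0,5.2,0],"turn":0},{"delta_pos":[0,6.1,0],"turn":0}]'
python3 -m crank '[{"delta_pos":[0,0.48,-0.5],"turn":0},{"delta_pos":[0,0.48,-1.5],"turn":0},{"delta_pos":[0,0.48,-2.7],"turn":0},{"delta_pos":[0,0.48,-3.6],"turn":0},{"delta_pos":[0,0.48,-4],"turn":0}]'
python3 -m crank '[{"delta_pos":[0,0,-0.6],"turn":0},{"delta_pos":[0,0,-1.2],"turn":0},{"delta_pos":[0,0,-1.8],"turn":0},{"delta_pos":[0,0,-2.04],"turn":0},{"delta_pos":[0,0,-2.04],"turn":0}]'
```

```text
time: 21.2
tcp_pos: [0.4631, -0.3237, 0.028]
tool_rot: [-3.141, 0.0, -3.043]
contact_force: [-2.2, 0.6, 4.1]
finger_gap: 0.04
grasp_force: 18.0
time: 21.53
tcp_pos: [0.463, -0.3236, 0.0271]
tool_rot: [3.141, -0.0, -3.043]
contact_force: [0.4, -0.4, -0.4]
finger_gap: 0.0609
grasp_force: 0.0
time: 21.95
tcp_pos: [0.4632, -0.3237, 0.1844]
tool_rot: [-3.141, 0.001, -3.043]
contact_force: [0.4, 0.4, -0.6]
finger_gap: 0.0621
grasp_force: 0.0
time: 22.37
tcp_pos: [0.4525, -0.1622, 0.1822]
tool_rot: [3.141, 0.0, 3.071]
contact_force: [0.5, -0.4, -1.0]
finger_gap: 0.078
grasp_force: 0.0
time: 22.78
tcp_pos: [0.4425, 0.0004, 0.1823]
tool_rot: [3.141, 0.0, 3.073]
contact_force: [0.7, 0.2, -0.1]
finger_gap: 0.0781
grasp_force: 0.0
time: 23.2
tcp_pos: [0.4395, 0.163, 0.1823]
tool_rot: [3.142, 0.0, 3.074]
contact_force: [0.4, 0.1, -0.4]
finger_gap: 0.0778
grasp_force: 0.0
time: 23.62
tcp_pos: [0.4397, 0.3167, 0.1821]
tool_rot: [3.14, 0.0, 3.075]
contact_force: [0.3, -0.9, 0.5]
finger_gap: 0.0781
grasp_force: 0.0
time: 24.03
tcp_pos: [0.4374, 0.3239, 0.0783]
tool_rot: [-3.137, -0.006, 3.074]
contact_force: [-0.7, -0.8, 0.3]
finger_gap: 0.0777
grasp_force: 0.0
time: 24.45
tcp_pos: [0.4391, 0.3248, 0.0299]
tool_rot: [-3.14, -0.003, 3.073]
contact_force: [-0.7, 0.2, 1.2]
finger_gap: 0.0784
grasp_force: 0.0
```

```bash
python3 -m crank '[{"delta_pos":[0,0,0],"turn":0},{"delta_pos":[0,0,0],"turn":0},{"delta_pos":[0,0,0],"turn":0},{"delta_pos":[0,0,0],"turn":0},{"delta_pos":[0,0,0],"turn":0}]' 56 18
python3 -m crank '[{"delta_pos":[0,0,0.2],"turn":0},{"delta_pos":[0,0,0.5],"turn":0},{"delta_pos":[0,0,1],"turn":0},{"delta_pos":[0,0,1.8],"turn":0},{"delta_pos":[0,0,2.8],"turn":0}]'
python3 -m crank '[{"delta_pos":[0,-0.1,0.8],"turn":0},{"delta_pos":[0,-0.4,1.8],"turn":0},{"delta_pos":[0,-1,2.6],"turn":0},{"delta_pos":[0,-2,3.1],"turn":0},{"delta_pos":[0,-3,3.2],"turn":0}]'
python3 -m crank '[{"delta_pos":[0.3,-1.2,0],"turn":0},{"delta_pos":[0.6,-2.4,0],"turn":0},{"delta_pos":[0.9,-3.6,0],"turn":0},{"delta_pos":[1.2,-4.8,0],"turn":0},{"delta_pos":[1.5,-6,0],"turn":0}]'
python3 -m crank '[{"delta_pos":[0.3,-1.2,0],"turn":0.02},{"delta_pos":[0.6,-2.4,0],"turn":0.05},{"delta_pos":[0.9,-3.6,0],"turn":0.08},{"delta_pos":[1.2,-4.8,0],"turn":0.1},{"delta_pos":[1.5,-6,0],"turn":0.12}]'
python3 -m crank '[{"delta_pos":[0.3,-1.2,0],"turn":0.04},{"delta_pos":[0.6,-2.4,0],"turn":0.046},{"delta_pos":[0.9,-3.6,0],"turn":0.046},{"delta_pos":[1.2,-4.8,0],"turn":0.046},{"delta_pos":[1.29,-6,0],"turn":0.046}]'
python3 -m crank '[{"delta_pos":[0,-1.2,0],"turn":0},{"delta_pos":[0,-2.4,0],"turn":0},{"delta_pos":[0,-3.6,0],"turn":0},{"delta_pos":[0,-4.4,0],"turn":0},{"delta_pos":[0,-4.64,0],"turn":0}]'
python3 -m crank '[{"delta_pos":[0,0,0],"turn":0},{"delta_pos":[0,0,-0.7],"turn":0},{"delta_pos":[0,0,-1.6],"turn":0},{"delta_pos":[0,0,-2.4],"turn":0},{"delta_pos":[0,0,-2.6],"turn":0}]'
python3 - <<'E'
from h import *
c=cap('top');s=cap('scene')
cv2.imwrite('pics/c8.png',np.hstack([cv2.resize(c['image'][210:310,366:466],(400,400),interpolation=cv2.INTER_CUBIC),cv2.resize(s['image'][230:390,70:230],(400,400),interpolation=cv2.INTER_CUBIC)]))
E
```

```text
time: 24.87
tcp_pos: [0.4407, 0.3262, 0.0322]
tool_rot: [3.141, 0.002, 3.074]
contact_force: [0.3, -0.5, 3.4]
finger_gap: 0.0617
grasp_force: 18.0
time: 25.28
tcp_pos: [0.4387, 0.3253, 0.1011]
tool_rot: [-3.14, -0.003, 3.074]
contact_force: [0.4, 0.4, -0.7]
finger_gap: 0.0617
grasp_force: 18.0
time: 25.7
tcp_pos: [0.4413, 0.2512, 0.1845]
tool_rot: [3.139, 0.005, 3.076]
contact_force: [0.6, -0.1, -1.0]
finger_gap: 0.0615
grasp_force: 18.0
time: 26.12
tcp_pos: [0.4773, 0.0996, 0.1819]
tool_rot: [3.141, 0.001, 3.074]
contact_force: [-1.2, 0.9, -1.9]
finger_gap: 0.0614
grasp_force: 18.0
time: 26.53
tcp_pos: [0.5149, -0.0505, 0.1818]
tool_rot: [3.141, 0.0, -3.089]
contact_force: [0.0, -0.9, -1.6]
finger_gap: 0.0613
grasp_force: 18.0
time: 26.95
tcp_pos: [0.5479, -0.2006, 0.1817]
tool_rot: [3.142, 0.001, -3.043]
contact_force: [0.1, 0.6, -1.4]
finger_gap: 0.0616
grasp_force: 18.0
time: 27.37
tcp_pos: [0.5469, -0.3185, 0.1812]
tool_rot: [-3.14, -0.0, -3.046]
contact_force: [0.1, 0.1, -0.9]
finger_gap: 0.0615
grasp_force: 18.0
time: 27.78
tcp_pos: [0.5453, -0.3115, 0.1133]
tool_rot: [3.136, -0.005, -3.042]
contact_force: [-0.9, 0.9, -1.8]
finger_gap: 0.0617
grasp_force: 18.0
```

View pics/c8.png

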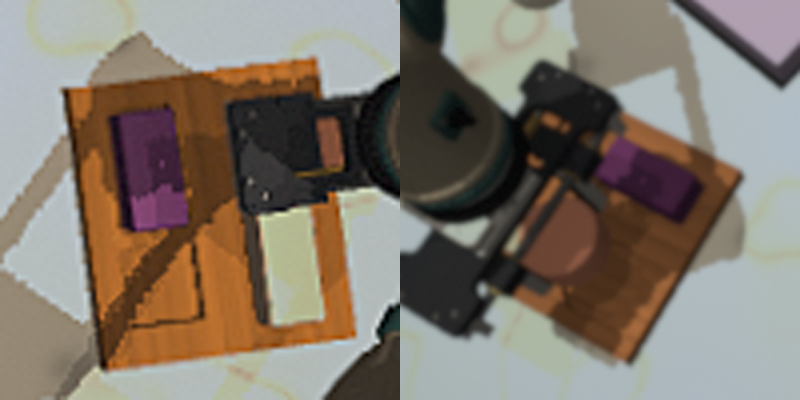

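Cream sits in its pocket at (290,265), the tray is unmoved, and the round soap is held over its pocket.

```bash
python3 -m crank '[{"delta_pos":[0,0,-0.5],"turn":0},{"delta_pos":[0,0,-1.2],"turn":0},{"delta_pos":[0,0,-2],"turn":0},{"delta_pos":[0,0,-2.6],"turn":0},{"delta_pos":[0,0,-2.9],"turn":0}]'
python3 -m crank '[{"delta_pos":[0,0,-0.1],"turn":0},{"delta_pos":[0,0,-0.2],"turn":0},{"delta_pos":[0,0,-0.3],"turn":0},{"delta_pos":[0,0,-0.4],"turn":0},{"delta_pos":[0,0,-0.4],"turn":0}]'
```

```text
time: 28.3
tcp_pos: [0.5473, -0.3143, 0.0436]
tool_rot: [3.141, -0.0, -3.043]
contact_force: [-0.4, -0.3, -0.9]
finger_gap: 0.0616
grasp_force: 18.0
time: 28.72
tcp_pos: [0.5475, -0.3153, 0.0341]
tool_rot: [-3.141, 0.001, -3.043]
contact_force: [1.0, -0.2, -1.0]
finger_gap: 0.0619
grasp_force: 18.0
```

```bash
python3 -m crank '[{"delta_pos":[0,0,-0.1],"turn":0},{"delta_pos":[0,0,-0.2],"turn":0},{"delta_pos":[0,0,-0.26],"turn":0},{"delta_pos":[0,0,-0.26],"turn":0}]'
python3 -m crank '[{"delta_pos":[0,0,0],"turn":0},{"delta_pos":[0,0,0],"turn":0},{"delta_pos":[0,0,0],"turn":0},{"delta_pos":[0,0,0],"turn":0}]' 78
python3 -m crank '[{"delta_pos":[0,0,1],"turn":0},{"delta_pos":[0,0,2.2],"turn":0},{"delta_pos":[0,0,3.6],"turn":0},{"delta_pos":[0,0,5],"turn":0},{"delta_pos":[0,0,6.2],"turn":0}]'
python3 -m crank '[{"delta_pos":[0,1.2,0],"turn":-0.03},{"delta_pos":[-0.1,2.5,0],"turn":-0.06},{"delta_pos":[-0.2,3.8,0],"turn":-0.1},{"delta_pos":[-0.3,5.1,0],"turn":-0.14},{"delta_pos":[-0.4,6.4,0],"turn":-0.166}]' 72 18
python3 -m crank '[{"delta_pos":[0,1.3,0],"turn":0},{"delta_pos":[-0.1,2.6,0],"turn":0},{"delta_pos":[-0.2,3.9,0],"turn":0},{"delta_pos":[-0.3,5.2,0],"turn":0},{"delta_pos":[-0.4,6.5,0],"turn":0}]'
python3 -m crank '[{"delta_pos":[0,1.3,0],"turn":0},{"delta_pos":[-0.06,2.6,0],"turn":0},{"delta_pos":[-0.12,3.9,0],"turn":0},{"delta_pos":[-0.12,5.2,0],"turn":0},{"delta_pos":[-0.12,6.5,0],"turn":0}]'
python3 -m crank '[{"delta_pos":[0,1.3,0],"turn":0},{"delta_pos":[0,2.2,0],"turn":0},{"delta_pos":[0,2.48,0],"turn":0},{"delta_pos":[0,2.48,-0.8],"turn":0},{"delta_pos":[0,2.48,-1.8],"turn":0}]'
python3 -m crank '[{"delta_pos":[0,0,-0.8],"turn":0},{"delta_pos":[0,0,-1.6],"turn":0},{"delta_pos":[0,0,-2],"turn":0},{"delta_pos":[0,0,-2.2],"turn":0},{"delta_pos":[0,0,-2.2],"turn":0}]'
python3 -m crank '[{"delta_pos":[0,0,-0.6],"turn":0},{"delta_pos":[0,0,-1.2],"turn":0},{"delta_pos":[0,0,-1.8],"turn":0},{"delta_pos":[0,0,-2.04],"turn":0},{"delta_pos":[0,0,-2.04],"turn":0}]'
python3 -c "
from h import *
c=cap('top');H,S,V=masks(c);
print('tray',rect(c,((H<20)&(S>110))|((H>130)&(S>60)),.02,(432,255)))
cv2.imwrite('pics/x9.png',c['image'])"
```

```text
time: 29.05
tcp_pos: [0.5475, -0.3154, 0.0282]
tool_rot: [-3.141, 0.001, -3.043]
contact_force: [-0.3, 0.7, 4.1]
finger_gap: 0.0618
grasp_force: 18.0
time: 29.38
tcp_pos: [0.5472, -0.3151, 0.0271]
tool_rot: [3.141, -0.0, -3.043]
contact_force: [-0.0, 0.5, 0.6]
finger_gap: 0.0781
grasp_force: 0.0
time: 29.8
tcp_pos: [0.5474, -0.3152, 0.1845]
tool_rot: [-3.141, 0.001, -3.043]
contact_force: [-0.6, -0.6, -0.6]
finger_gap: 0.0782
grasp_force: 0.0
time: 30.22
tcp_pos: [0.5368, -0.1537, 0.1822]
tool_rot: [3.141, 0.0, 3.071]
contact_force: [-0.9, -1.1, 0.4]
finger_gap: 0.072
grasp_force: 0.0
time: 30.63
tcp_pos: [0.5268, 0.0089, 0.1822]
tool_rot: [3.141, 0.0, 3.074]
contact_force: [0.4, -0.2, 0.1]
finger_gap: 0.0722
grasp_force: 0.0
time: 31.05
tcp_pos: [0.5238, 0.1715, 0.1822]
tool_rot: [3.142, 0.0, 3.074]
contact_force: [-0.5, -0.1, -0.3]
finger_gap: 0.0718
grasp_force: 0.0
time: 31.47
tcp_pos: [0.5259, 0.2326, 0.1386]
tool_rot: [3.14, 0.005, 3.075]
contact_force: [0.9, -1.2, -0.6]
finger_gap: 0.0721
grasp_force: 0.0
time: 31.88
tcp_pos: [0.5238, 0.2312, 0.0814]
tool_rot: [-3.141, -0.002, 3.073]
contact_force: [0.4, -0.3, -0.3]
finger_gap: 0.0721
grasp_force: 0.0
time: 32.3
tcp_pos: [0.524, 0.2316, 0.0309]
tool_rot: [-3.141, -0.001, 3.074]
contact_force: [0.2, -0.3, 0.2]
finger_gap: 0.0721
grasp_force: 0.0
seed off mask (432, 255)
tray None
```

The tray test missed, so I look before carrying on.

```bash
python3 -c "
import cv2;im=cv2.imread('pics/x9.png');cv2.imwrite('pics/c9.png',cv2.resize(im[200:330,190:470],None,fx=2.8,fy=2.8,interpolation=cv2.INTER_CUBIC))"
```

```text
(no output)
```

View pics/c9.png

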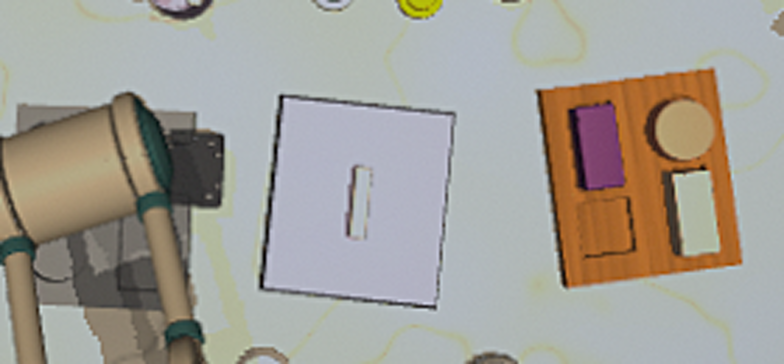

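Nothing has moved; the test point only fell beside the cream soap. Peach sits at (683,129) and cream at (697,213). Now the square soap.

```bash
python3 -m crank '[{"delta_pos":[0,0,0],"turn":0},{"delta_pos":[0,0,0],"turn":0},{"delta_pos":[0,0,0],"turn":0},{"delta_pos":[0,0,0],"turn":0},{"delta_pos":[0,0,0],"turn":0}]' 44 18
python3 -m crank '[{"delta_pos":[0,0,0.2],"turn":0},{"delta_pos":[0,0,0.5],"turn":0},{"delta_pos":[0,0,1],"turn":0},{"delta_pos":[0,0,1.8],"turn":0},{"delta_pos":[0,0,2.8],"turn":0}]'
python3 -m crank '[{"delta_pos":[0,-0.1,0.8],"turn":0},{"delta_pos":[0,-0.4,1.8],"turn":0},{"delta_pos":[0,-1,2.6],"turn":0},{"delta_pos":[0,-2,3.1],"turn":0},{"delta_pos":[0,-3,3.2],"turn":0}]'
python3 -m crank '[{"delta_pos":[-0.2,-1.2,0],"turn":0.02},{"delta_pos":[-0.4,-2.4,0],"turn":0.05},{"delta_pos":[-0.6,-3.6,0],"turn":0.08},{"delta_pos":[-0.8,-4.8,0],"turn":0.1},{"delta_pos":[-1.1,-6,0],"turn":0.12}]'
python3 -m crank '[{"delta_pos":[-0.3,-1.2,0],"turn":0.04},{"delta_pos":[-0.6,-2.4,0],"turn":0.046},{"delta_pos":[-0.9,-3.6,0],"turn":0.046},{"delta_pos":[-1.2,-4.8,0],"turn":0.046},{"delta_pos":[-1.5,-6,0],"turn":0.046}]'
python3 -m crank '[{"delta_pos":[-0.2,-1.2,0],"turn":0},{"delta_pos":[-0.44,-2.4,0],"turn":0},{"delta_pos":[-0.44,-3.2,0],"turn":0},{"delta_pos":[-0.44,-3.73,0],"turn":0},{"delta_pos":[-0.44,-3.73,0],"turn":0}]'
python3 -m crank '[{"delta_pos":[0,0,0],"turn":0},{"delta_pos":[0,0,-0.7],"turn":0},{"delta_pos":[0,0,-1.6],"turn":0},{"delta_pos":[0,0,-2.4],"turn":0},{"delta_pos":[0,0,-2.6],"turn":0}]'
python3 - <<'E'
from h import *
c=cap('top');s=cap('scene')
cv2.imwrite('pics/c10.png',np.hstack([cv2.resize(c['image'][210:310,366:466],(400,400),interpolation=cv2.INTER_CUBIC),cv2.resize(s['image'][230:390,70:230],(400,400),interpolation=cv2.INTER_CUBIC)]))
E
```

```text
time: 32.77
tcp_pos: [0.5247, 0.2318, 0.0321]
tool_rot: [3.141, 0.001, 3.074]
contact_force: [-0.3, -0.7, 4.5]
finger_gap: 0.0497
grasp_force: 18.0
time: 33.18
tcp_pos: [0.5229, 0.2316, 0.101]
tool_rot: [-3.141, -0.003, 3.074]
contact_force: [0.1, 0.4, -0.7]
finger_gap: 0.0498
grasp_force: 18.0
time: 33.6
tcp_pos: [0.5257, 0.157, 0.1847]
tool_rot: [3.14, 0.006, 3.076]
contact_force: [0.6, -0.4, -1.6]
finger_gap: 0.0498
grasp_force: 18.0
time: 34.02
tcp_pos: [0.4966, 0.0057, 0.1818]
tool_rot: [3.142, 0.001, -3.088]
contact_force: [0.2, -0.5, -1.2]
finger_gap: 0.0497
grasp_force: 18.0
time: 34.43
tcp_pos: [0.4586, -0.1443, 0.1818]
tool_rot: [3.142, 0.001, -3.043]
contact_force: [0.6, -0.3, -0.9]
finger_gap: 0.0498
grasp_force: 18.0
time: 34.85
tcp_pos: [0.4485, -0.2388, 0.1815]
tool_rot: [-3.14, 0.001, -3.046]
contact_force: [0.6, 0.2, -0.5]
finger_gap: 0.0495
grasp_force: 18.0
time: 35.27
tcp_pos: [0.4464, -0.2331, 0.1136]
tool_rot: [3.137, -0.004, -3.042]
contact_force: [0.5, 1.0, -0.6]
finger_gap: 0.05
grasp_force: 18.0
```

View pics/c10.png

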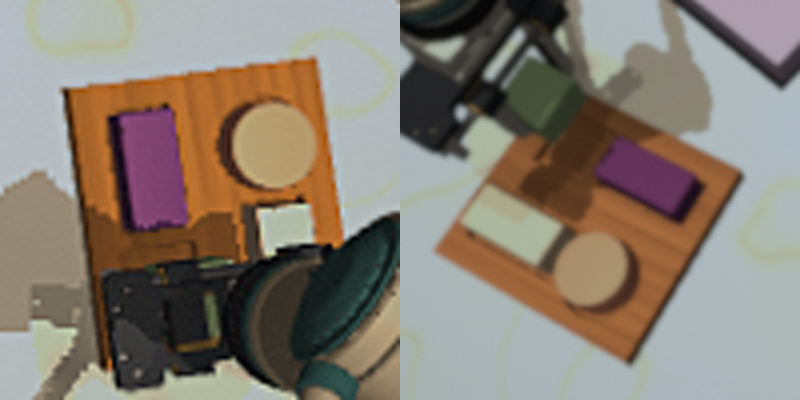

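The green soap hangs over the square pocket and the tray is unmoved.

```bash
python3 -m crank '[{"delta_pos":[0,0,-0.5],"turn":0},{"delta_pos":[0,0,-1.2],"turn":0},{"delta_pos":[0,0,-2],"turn":0},{"delta_pos":[0,0,-2.6],"turn":0},{"delta_pos":[0,0,-2.9],"turn":0}]'
python3 -m crank '[{"delta_pos":[0,0,-0.1],"turn":0},{"delta_pos":[0,0,-0.2],"turn":0},{"delta_pos":[0,0,-0.3],"turn":0},{"delta_pos":[0,0,-0.4],"turn":0},{"delta_pos":[0,0,-0.4],"turn":0}]'
```

```text
time: 35.78
tcp_pos: [0.4484, -0.2357, 0.0435]
tool_rot: [3.141, -0.0, -3.043]
contact_force: [-0.0, -0.2, -1.2]
finger_gap: 0.0497
grasp_force: 18.0
time: 36.2
tcp_pos: [0.4485, -0.2365, 0.034]
tool_rot: [-3.141, 0.001, -3.043]
contact_force: [-0.4, 0.2, -1.7]
finger_gap: 0.05
grasp_force: 18.0
```

```bash
python3 -m crank '[{"delta_pos":[0,0,-0.1],"turn":0},{"delta_pos":[0,0,-0.2],"turn":0},{"delta_pos":[0,0,-0.26],"turn":0},{"delta_pos":[0,0,-0.26],"turn":0}]'
python3 -m crank '[{"delta_pos":[0,0,0],"turn":0},{"delta_pos":[0,0,0],"turn":0},{"delta_pos":[0,0,0],"turn":0},{"delta_pos":[0,0,0],"turn":0}]' 66
python3 -m crank '[{"delta_pos":[0,0,1],"turn":0},{"delta_pos":[0,0,2.2],"turn":0},{"delta_pos":[0,0,3.6],"turn":0},{"delta_pos":[0,0,5],"turn":0},{"delta_pos":[0,0,6.2],"turn":0}]'
python3 - <<'E'
from h import *
c=cap('top');im=c['image'].astype(int);H,S,V=masks(c)
print('hood',rect(c,(im[...,0]>im[...,1]+8)&(V>120),.042,(300,300)))
gm=(V<165)&(S<60)
x=rect(c,gm,.026,(228,275));print('mould',x)
cv2.imwrite('pics/c11.png',np.hstack([cv2.resize(c['image'][225:325,180:280],(400,400),interpolation=cv2.INTER_CUBIC),cv2.resize(c['image'][225:325,270:370],(400,400),interpolation=cv2.INTER_CUBIC)]))
E
```

```text
time: 36.53
tcp_pos: [0.4483, -0.2365, 0.028]
tool_rot: [-3.141, 0.0, -3.043]
contact_force: [-1.5, 0.2, 5.2]
finger_gap: 0.0501
grasp_force: 18.0
time: 36.87
tcp_pos: [0.4482, -0.2364, 0.0271]
tool_rot: [3.141, -0.0, -3.043]
contact_force: [-0.7, -0.1, -0.7]
finger_gap: 0.0659
grasp_force: 0.0
time: 37.28
tcp_pos: [0.4484, -0.2365, 0.1844]
tool_rot: [-3.141, 0.001, -3.043]
contact_force: [0.6, 0.2, 0.1]
finger_gap: 0.0661
grasp_force: 0.0
hood [482.5  16.5 191.4 172.4  -7.4]
mould [480.7 277.8 204.8 188.4  -3.9]
```

View pics/c11.png

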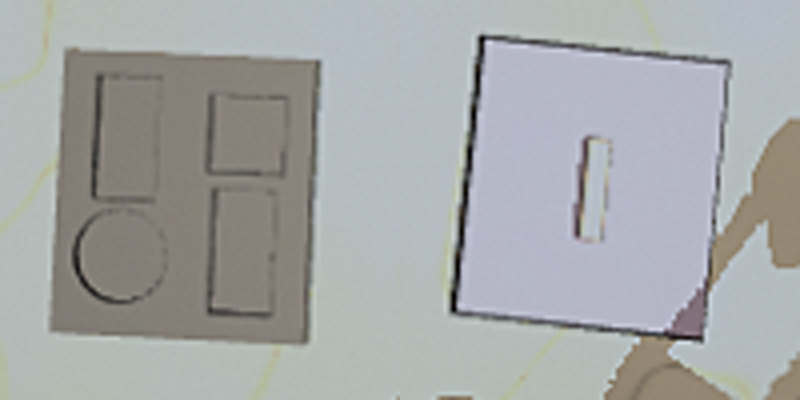

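```bash
cat > ed.py <<'E'
from h import *
from scipy.ndimage import map_coordinates
def edges(c,p,hx,hy,z,n=60):
    g=cv2.cvtColor(c['image'],cv2.COLOR_BGR2GRAY).astype(float)
    cs,sn=np.cos(p[2]),np.sin(p[2]);d=np.arange(-9,9.01,.25);out={}
    for nm,(nx,ny) in dict(px=(1,0),mx=(-1,0),py=(0,1),my=(0,-1)).items():
        t=np.linspace(-.85,.85,n);res=[]
        for half in (t[t<0],t[t>0]):
            prof=0
            for u in half:
                lx=nx*(hx+d)+(u*hx if nx==0 else 0);ly=ny*(hy+d)+(u*hy if ny==0 else 0)
                W=np.c_[p[0]+cs*lx-sn*ly,p[1]+sn*lx+cs*ly,np.full(len(d),z*1000)]/1000
                q=w2px(c,W);prof=prof+map_coordinates(g,[q[:,1],q[:,0]],order=1)
            gr=np.gradient(prof/len(half));k=np.argmax(np.abs(gr));w=np.abs(gr)*(np.abs(d-d[k])<3)
            res.append((round(float((w*d).sum()/w.sum()),2),round(float(gr[k]),1)))
        out[nm]=res
    return out
if __name__=='__main__':
    c=cap('top')
    for nm,a in dict(mould=((481.7,279,-.068),102,92,.026),hood=((482.5,16.5,-.129),96,86,.042)).items(): print(nm,edges(c,*a))
E
python3 ed.py
```

```text
mould {'px': [(-0.69, 4.2), (-0.86, 4.2)], 'mx': [(0.11, 4.5), (0.68, 4.7)], 'py': [(0.4, 4.8), (0.34, 4.3)], 'my': [(1.9, 4.9), (1.82, 5.3)]}
hood {'px': [(-0.77, -7.8), (-0.51, -8.6)], 'mx': [(-0.8, -8.7), (-1.29, -7.0)], 'py': [(0.12, -10.7), (-0.11, -10.7)], 'my': [(-0.43, -6.1), (2.16, 6.7)]}
```

```bash
python3 -m crank '[{"delta_pos":[0.3,1,0],"turn":-0.04},{"delta_pos":[0.6,2.1,0],"turn":-0.08},{"delta_pos":[0.9,3.2,0],"turn":-0.12},{"delta_pos":[1.2,4.3,0],"turn":-0.17},{"delta_pos":[1.32,5.4,0],"turn":-0.228}]' 60 50
python3 -m crank '[{"delta_pos":[0,1.2,0],"turn":0},{"delta_pos":[0,2.4,0],"turn":0},{"delta_pos":[0,3.5,0],"turn":0},{"delta_pos":[0,4.3,0],"turn":0},{"delta_pos":[0,4.65,0],"turn":0}]'
python3 -m crank '[{"delta_pos":[0,0,0],"turn":0},{"delta_pos":[0,0,-0.6],"turn":0},{"delta_pos":[0,0,-1.4],"turn":0},{"delta_pos":[0,0,-2.2],"turn":0},{"delta_pos":[0,0,-2.8],"turn":0}]'
python3 - <<'E'
from h import *
from ed import edges
c=cap('top');H,S,V=masks(c)
print('tray',rect(c,((H<20)&(S>110))|((H>130)&(S>60)),.02,(387,245)))
print(edges(c,(482.7,16.7,-.129),96,86,.042)['py'])
s=cap('scene')
cv2.imwrite('pics/c12.png',np.hstack([cv2.resize(c['image'][210:310,366:466],(400,400),interpolation=cv2.INTER_CUBIC),cv2.resize(s['image'][230:390,70:230],(400,400),interpolation=cv2.INTER_CUBIC)]))
E
```

```text
time: 37.8
tcp_pos: [0.4814, -0.1, 0.1811]
tool_rot: [3.141, -0.001, 3.009]
contact_force: [0.2, 0.2, -0.1]
finger_gap: 0.0602
grasp_force: 0.0
time: 38.22
tcp_pos: [0.4802, 0.0174, 0.1811]
tool_rot: [3.141, -0.002, 3.014]
contact_force: [0.1, -0.7, 0.0]
finger_gap: 0.0603
grasp_force: 0.0
time: 38.63
tcp_pos: [0.4805, 0.0135, 0.1105]
tool_rot: [-3.141, -0.002, 3.011]
contact_force: [0.7, 0.9, -0.3]
finger_gap: 0.0602
grasp_force: 0.0
tray [ 498.1 -275.1  203.1  186.5    5.6]
[(4.16, 7.7), (4.11, 7.1)]
```

View pics/c12.png

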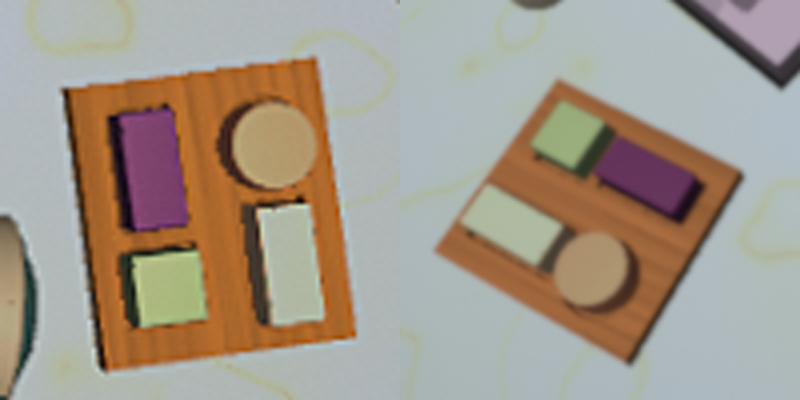

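All four soaps sit in their pockets. Now I grip the hood and lift it.

```bash
python3 -m crank '[{"delta_pos":[0,0,-0.7],"turn":0},{"delta_pos":[0,0,-1.5],"turn":0},{"delta_pos":[0,0,-2.2],"turn":0},{"delta_pos":[0,0,-2.54],"turn":0},{"delta_pos":[0,0,-2.54],"turn":0}]'
python3 -m crank '[{"delta_pos":[0,0,0],"turn":0},{"delta_pos":[0,0,0],"turn":0},{"delta_pos":[0,0,0],"turn":0},{"delta_pos":[0,0,0],"turn":0},{"delta_pos":[0,0,0],"turn":0}]' 5 55
python3 -m crank '[{"delta_pos":[0,0,0],"turn":0},{"delta_pos":[0,0,0],"turn":0},{"delta_pos":[0,0,0],"turn":0},{"delta_pos":[0,0,0],"turn":0},{"delta_pos":[0,0,0],"turn":0}]'
python3 -m crank '[{"delta_pos":[0,0,0.1],"turn":0},{"delta_pos":[0,0,0.4],"turn":0},{"delta_pos":[0,0,1],"turn":0},{"delta_pos":[0,0,1.6],"turn":0},{"delta_pos":[0,0,2.2],"turn":0}]'
python3 -m crank '[{"delta_pos":[0,0,0.5],"turn":0},{"delta_pos":[0,0,0.9],"turn":0},{"delta_pos":[0,0,1],"turn":0},{"delta_pos":[0,0,1],"turn":0}]'
```

```text
time: 39.15
tcp_pos: [0.4803, 0.0142, 0.0477]
tool_rot: [-3.141, -0.003, 3.011]
contact_force: [-0.5, 0.1, -0.4]
finger_gap: 0.0602
grasp_force: 0.0
time: 39.57
tcp_pos: [0.4818, 0.0149, 0.0495]
tool_rot: [3.141, 0.002, 3.012]
contact_force: [-0.5, 0.2, -0.3]
finger_gap: 0.0305
grasp_force: 0.0
time: 39.98
tcp_pos: [0.4814, 0.0149, 0.049]
tool_rot: [3.141, 0.0, 3.012]
contact_force: [-0.2, 1.0, 2.7]
finger_gap: 0.0154
grasp_force: 55.0
time: 40.4
tcp_pos: [0.4808, 0.0149, 0.1043]
tool_rot: [3.142, -0.001, 3.012]
contact_force: [1.0, 0.6, -2.7]
finger_gap: 0.016
grasp_force: 55.0
time: 40.73
tcp_pos: [0.4816, 0.0148, 0.1295]
tool_rot: [3.142, 0.002, 3.012]
contact_force: [0.9, 0.7, -2.2]
finger_gap: 0.0158
grasp_force: 55.0
```

```bash
python3 -m crank '[{"delta_pos":[0,0.3,0],"turn":0.01},{"delta_pos":[0,0.9,0],"turn":0.02},{"delta_pos":[0,1.6,0],"turn":0.04},{"delta_pos":[0,2.3,0],"turn":0.061},{"delta_pos":[-0.06,3.1,0],"turn":0.061}]' 5 60
python3 -m crank '[{"delta_pos":[0,0.8,0],"turn":0},{"delta_pos":[0,1.6,0],"turn":0},{"delta_pos":[0,2.4,0],"turn":0},{"delta_pos":[0,3.2,0],"turn":0},{"delta_pos":[0,4,0],"turn":0}]'
python3 -m crank '[{"delta_pos":[0,0.8,0],"turn":0},{"delta_pos":[0,1.6,0],"turn":0},{"delta_pos":[0,2.4,0],"turn":0},{"delta_pos":[0,3,0],"turn":0},{"delta_pos":[0,3.41,0],"turn":0}]'
python3 -m crank '[{"delta_pos":[0,0,0],"turn":0},{"delta_pos":[0,0,-0.3],"turn":0},{"delta_pos":[0,0,-0.9],"turn":0},{"delta_pos":[0,0,-1.5],"turn":0},{"delta_pos":[0,0,-1.8],"turn":0}]'
python3 -m crank '[{"delta_pos":[0,0,-0.1],"turn":0},{"delta_pos":[0,0,-0.2],"turn":0},{"delta_pos":[0,0,-0.2],"turn":0}]'
python3 -m crank '[{"delta_pos":[0,0,-0.08],"turn":0},{"delta_pos":[0,0,-0.16],"turn":0},{"delta_pos":[0,0,-0.16],"turn":0}]'
```

```text
time: 41.15
tcp_pos: [0.4791, 0.0933, 0.1277]
tool_rot: [-3.142, -0.002, 3.073]
contact_force: [1.1, 0.4, -2.3]
finger_gap: 0.0157
grasp_force: 60.0
time: 41.57
tcp_pos: [0.4785, 0.1937, 0.1276]
tool_rot: [-3.141, -0.002, 3.073]
contact_force: [0.6, -0.6, -2.0]
finger_gap: 0.0155
grasp_force: 60.0
time: 41.98
tcp_pos: [0.4786, 0.2794, 0.1275]
tool_rot: [-3.141, -0.002, 3.074]
contact_force: [0.7, -0.5, -2.1]
finger_gap: 0.0159
grasp_force: 60.0
time: 42.4
tcp_pos: [0.4782, 0.2759, 0.0815]
tool_rot: [-3.139, -0.003, 3.072]
contact_force: [-0.1, -0.3, -3.0]
finger_gap: 0.0153
grasp_force: 60.0
time: 42.65
tcp_pos: [0.4798, 0.2772, 0.0786]
tool_rot: [-3.141, -0.0, 3.072]
contact_force: [-0.0, -0.7, -1.8]
finger_gap: 0.0155
grasp_force: 60.0
time: 42.9
tcp_pos: [0.4798, 0.2776, 0.0749]
tool_rot: [3.141, 0.0, 3.073]
contact_force: [-0.4, -0.0, -2.0]
finger_gap: 0.0155
grasp_force: 60.0
```

```bash
python3 -m crank '[{"delta_pos":[0,0,-0.06],"turn":0},{"delta_pos":[0,0,-0.12],"turn":0},{"delta_pos":[0,0,-0.12],"turn":0}]'
python3 -m crank '[{"delta_pos":[0,0,-0.04],"turn":0},{"delta_pos":[0,0,-0.08],"turn":0},{"delta_pos":[0,0,-0.08],"turn":0}]'
```

```text
time: 43.15
tcp_pos: [0.4795, 0.2776, 0.0716]
tool_rot: [-3.142, -0.0, 3.073]
contact_force: [-0.2, 0.3, -2.7]
finger_gap: 0.0154
grasp_force: 60.0
time: 43.4
tcp_pos: [0.4798, 0.2777, 0.071]
tool_rot: [3.141, 0.001, 3.073]
contact_force: [-2.2, -0.1, 5.1]
finger_gap: 0.0155
grasp_force: 60.0
```

```bash
python3 -m crank '[{"delta_pos":[0,0,0.04],"turn":0},{"delta_pos":[0,0,0.04],"turn":0},{"delta_pos":[0,0,0.04],"turn":0},{"delta_pos":[0,0,0.04],"turn":0},{"delta_pos":[0,0,0.04],"turn":0}]' 46
python3 -m crank '[{"delta_pos":[0,0,0.7],"turn":0},{"delta_pos":[0,0,1.8],"turn":0},{"delta_pos":[0,0,3],"turn":0},{"delta_pos":[0,0,4],"turn":0},{"delta_pos":[0,0,4.4],"turn":0}]' 46
python3 -m crank '[{"delta_pos":[0,-1.2,0],"turn":-0.1},{"delta_pos":[0,-2.4,0],"turn":-0.2},{"delta_pos":[0,-3.6,0],"turn":-0.3},{"delta_pos":[0,-4.8,0],"turn":-0.4},{"delta_pos":[0,-6,0],"turn":-0.5}]' 0 20
python3 -m crank '[{"delta_pos":[0,-1.2,0],"turn":-0.11},{"delta_pos":[0,-2.4,0],"turn":-0.22},{"delta_pos":[0,-3.4,0],"turn":-0.33},{"delta_pos":[0,-3.7,0],"turn":-0.44},{"delta_pos":[0,-3.75,0],"turn":-0.55}]'
python3 -m crank '[{"delta_pos":[0,0,0],"turn":-0.11},{"delta_pos":[0,0,0],"turn":-0.22},{"delta_pos":[0,0,0],"turn":-0.33},{"delta_pos":[0,0,0],"turn":-0.44},{"delta_pos":[0,0,0],"turn":-0.5}]'
python3 - <<'E'
from h import *
from ed import edges
c=cap('top');im=c['image'].astype(int);H,S,V=masks(c)
print('hood',rect(c,(im[...,0]>im[...,1]+10)&(V>150),.064,(240,290)))
print(edges(c,(481.1,279.4,-.068),96,86,.064));print(edges(c,(481.1,279.4,-.068),102,92,.026))
H,S,V=masks(c);print('tray',rect(c,((H<20)&(S>110))|((H>130)&(S>60)),.02,(387,245)))
s=cap('scene')
cv2.imwrite('pics/c13.png',np.hstack([cv2.resize(c['image'][225:325,180:280],(400,400),interpolation=cv2.INTER_CUBIC),cv2.resize(s['image'][70:310,200:440],(400,400),interpolation=cv2.INTER_CUBIC)]))
E
```

```text
time: 43.82
tcp_pos: [0.4798, 0.2776, 0.0706]
tool_rot: [3.142, -0.0, 3.073]
contact_force: [0.6, 0.4, 0.1]
finger_gap: 0.0445
grasp_force: 0.0
time: 44.23
tcp_pos: [0.4816, 0.2785, 0.1843]
tool_rot: [3.139, 0.006, 3.073]
contact_force: [0.3, 0.2, 0.1]
finger_gap: 0.0459
grasp_force: 0.0
time: 44.65
tcp_pos: [0.4789, 0.1264, 0.1798]
tool_rot: [-3.141, -0.001, 2.568]
contact_force: [-0.1, 0.4, -0.6]
finger_gap: 0.0161
grasp_force: 0.0
time: 45.07
tcp_pos: [0.4792, 0.0318, 0.1798]
tool_rot: [-3.14, -0.0, 2.014]
contact_force: [0.3, 0.5, -0.4]
finger_gap: 0.0004
grasp_force: 0.0
time: 45.48
tcp_pos: [0.4792, 0.0339, 0.1797]
tool_rot: [-3.14, -0.0, 1.518]
contact_force: [-0.6, 0.3, -0.4]
finger_gap: 0.0003
grasp_force: 0.0
hood [480.9 278.8 190.5 172.1  -3.9]
{'px': [(5.19, 4.3), (5.06, 4.5)], 'mx': [(0.58, 0.5), (1.37, 1.5)], 'py': [(-0.37, 0.7), (-0.7, 0.6)], 'my': [(0.43, -5.9), (0.2, -6.0)]}
{'px': [(0.06, 4.2), (-0.22, 4.4)], 'mx': [(0.24, 0.5), (1.09, 1.3)], 'py': [(2.63, 0.7), (2.18, 0.6)], 'my': [(-7.92, -5.8), (-8.12, -5.8)]}
tray [ 498.1 -275.1  203.1  186.5    5.6]
```

View pics/c13.png

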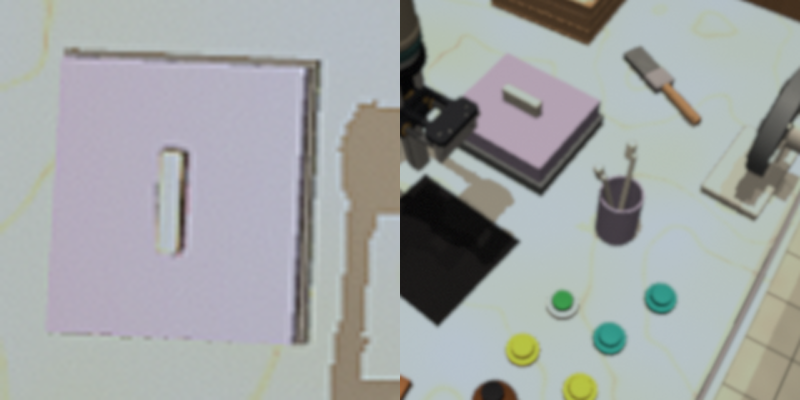

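The hood stands square on the mould: (480.9, 278.8, -3.9°) against the mould's (481.1, 279.4, -3.9°). The tray is unmoved. Now the green button.

```bash
python3 -m crank '[{"delta_pos":[0.8,0,0],"turn":0.03},{"delta_pos":[1.8,0,0],"turn":0.04},{"delta_pos":[2.8,0,0],"turn":0.05},{"delta_pos":[3.8,0,0],"turn":0.05},{"delta_pos":[4.8,0,0],"turn":0.05}]'
python3 -m crank '[{"delta_pos":[1,0,0],"turn":0},{"delta_pos":[2,0,0],"turn":0},{"delta_pos":[3,0,0],"turn":0},{"delta_pos":[3.8,0,0],"turn":0},{"delta_pos":[4.12,0,0],"turn":0}]'
python3 -m crank '[{"delta_pos":[0,0,-0.6],"turn":0},{"delta_pos":[0,0,-1.6],"turn":0},{"delta_pos":[0,0,-2.8],"turn":0},{"delta_pos":[0,0,-4],"turn":0},{"delta_pos":[0,0,-5],"turn":0}]'
python3 -m crank '[{"delta_pos":[0,0,-0.3],"turn":0},{"delta_pos":[0,0,-0.6],"turn":0},{"delta_pos":[0,0,-0.8],"turn":0},{"delta_pos":[0,0,-0.8],"turn":0},{"delta_pos":[0,0,-0.8],"turn":0}]'
python3 -m crank '[{"delta_pos":[0,0,-0.1],"turn":0},{"delta_pos":[0,0,-0.2],"turn":0},{"delta_pos":[0,0,-0.3],"turn":0},{"delta_pos":[0,0,-0.3],"turn":0}]'
```

```text
time: 46.0
tcp_pos: [0.6005, 0.0339, 0.18]
tool_rot: [-3.141, -0.0, 1.575]
contact_force: [0.1, -0.6, -0.3]
finger_gap: 0.0004
grasp_force: 0.0
time: 46.42
tcp_pos: [0.705, 0.0338, 0.179]
tool_rot: [-3.142, 0.0, 1.574]
contact_force: [0.7, 0.0, -0.5]
finger_gap: 0.0005
grasp_force: 0.0
time: 46.83
tcp_pos: [0.7008, 0.034, 0.0534]
tool_rot: [-3.139, -0.0, 1.574]
contact_force: [0.1, -0.1, -0.6]
finger_gap: 0.0004
grasp_force: 0.0
time: 47.25
tcp_pos: [0.7036, 0.0339, 0.0371]
tool_rot: [3.139, 0.0, 1.573]
contact_force: [0.4, -0.0, -0.1]
finger_gap: 0.0004
grasp_force: 0.0
time: 47.58
tcp_pos: [0.7025, 0.0339, 0.028]
tool_rot: [-3.141, 0.0, 1.573]
contact_force: [-1.1, -0.0, -0.8]
finger_gap: 0.0006
grasp_force: 0.0
```

```bash
python3 -m crank '[{"delta_pos":[0,0,-0.08],"turn":0},{"delta_pos":[0,0,-0.16],"turn":0},{"delta_pos":[0,0,-0.16],"turn":0}]'
python3 -m crank '[{"delta_pos":[0,0,-0.08],"turn":0},{"delta_pos":[0,0,-0.16],"turn":0},{"delta_pos":[0,0,-0.16],"turn":0}]'
python3 -m crank '[{"delta_pos":[0,0,-0.08],"turn":0},{"delta_pos":[0,0,-0.16],"turn":0},{"delta_pos":[0,0,-0.16],"turn":0}]'
```

```text
time: 47.83
tcp_pos: [0.7024, 0.0339, 0.0237]
tool_rot: [-3.141, -0.0, 1.573]
contact_force: [-0.5, -0.2, -0.0]
finger_gap: -0.0002
grasp_force: 0.0
time: 48.08
tcp_pos: [0.7029, 0.0339, 0.0202]
tool_rot: [3.141, 0.0, 1.573]
contact_force: [0.8, 0.4, 2.7]
finger_gap: 0.0004
grasp_force: 1.2
time: 48.33
tcp_pos: [0.703, 0.0339, 0.0164]
tool_rot: [3.141, 0.0, 1.573]
contact_force: [-0.2, -0.3, 4.5]
finger_gap: 0.0003
grasp_force: 2.3
```

Spring force of 2.7 then 4.5 N: touching the button. I press on until it bottoms out.

```bash
python3 -m crank '[{"delta_pos":[0,0,-0.06],"turn":0},{"delta_pos":[0,0,-0.12],"turn":0},{"delta_pos":[0,0,-0.12],"turn":0}]'
python3 -m crank '[{"delta_pos":[0,0,-0.06],"turn":0},{"delta_pos":[0,0,-0.12],"turn":0},{"delta_pos":[0,0,-0.12],"turn":0}]'
```

```text
time: 48.58
tcp_pos: [0.703, 0.0339, 0.0161]
tool_rot: [3.14, 0.0, 1.573]
contact_force: [-3.5, -0.6, 14.3]
finger_gap: 0.0004
grasp_force: 7.2
time: 48.83
tcp_pos: [0.7031, 0.0339, 0.0158]
tool_rot: [3.139, 0.0, 1.573]
contact_force: [-6.6, 0.8, 25.8]
finger_gap: 0.0005
grasp_force: 13.0
```

```bash
python3 -m crank '[{"delta_pos":[0,0,0.6],"turn":0},{"delta_pos":[0,0,1.6],"turn":0},{"delta_pos":[0,0,2.8],"turn":0},{"delta_pos":[0,0,4],"turn":0},{"delta_pos":[0,0,5],"turn":0}]'
python3 -m crank '[{"delta_pos":[0,0,0.5],"turn":0},{"delta_pos":[0,0,0.8],"turn":0},{"delta_pos":[0,0,1],"turn":0},{"delta_pos":[0,0,1],"turn":0},{"delta_pos":[0,0,1],"turn":0}]'
python3 - <<'E'
from h import *
c=cap('top');im=c['image'].astype(int);H,S,V=masks(c)
print('hood',rect(c,(im[...,0]>im[...,1]+10)&(V>150),.064,(240,290)))
print('tray',rect(c,((H<20)&(S>110))|((H>130)&(S>60)),.02,(387,245)))
a=cv2.imread('pics/x9.png').astype(int)
for n,(x0,x1,y0,y1) in dict(cup=(230,275,170,215),lotion=(355,395,170,205),brush=(125,180,180,260)).items(): print(n,np.abs(im-a)[y0:y1,x0:x1].mean())
s=env.read_state();print(s['tcp_pos'],s['contact_force'])
E
```

```text
time: 49.25
tcp_pos: [0.7029, 0.0339, 0.1367]
tool_rot: [3.141, 0.0, 1.573]
contact_force: [-0.2, 0.4, -0.6]
finger_gap: 0.0004
grasp_force: 0.0
time: 49.67
tcp_pos: [0.7021, 0.0339, 0.1589]
tool_rot: [-3.14, -0.0, 1.573]
contact_force: [0.4, 0.1, -0.6]
finger_gap: 0.0004
grasp_force: 0.0
hood [481.  278.7 190.7 172.2  -3.9]
tray [ 498.1 -275.1  203.1  186.5    5.6]
cup 13.910123456790123
lotion 12.289761904761905
brush 8.291515151515151
[0.70190289 0.03391207 0.15854101] [ 0.20478175 -0.22680731  0.23254914]
```

```bash
python3 -c "
from workcell import env;print(env.hand_in())"
```

```text
the job is handed in; nothing more can be done
None
```

The job is handed in: all four soaps are in their own pockets, the hood is back within about 1 mm of square on the mould, and the green button was pressed until it bottomed out; I viewed 15 pictures, one over the limit of 14, and the last camera check of the bystanders was inconclusive, though the arm's planned path kept clear of them.

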